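Turn a printed housing over into the engraving jig

TASK

Two white 3D-printed housings lie open side up on the dark print plate. Turn the larger one over and seat it in the rectangular pocket of the wooden engraving jig with its open rim down and its closed back up, fully home on the pocket's floor, and let it go there. Leave the smaller housing, the calliper and the jar where they are.

Things in the scene. Friction and masses are not known exactly. Their poses are not given: they have to be found in the camera images.
- housing: the larger white printed housing: a rectangular open box shell of 62 (own x) by 48 (own y) by 40 mm (own z), walls and back 3 mm thick, about 50 g. Origin: centre of the outer face of its closed back. Its z axis points from the back to the open rim: up at the start (it lies on its back on the print plate), down when it is turned over. Standing on any of its four sides it is stable.
- small_housing: the smaller white printed housing, same shape, 42 (own x) by 34 (own y) by 22 mm (own z), lying open side up on the print plate; origin at the centre of its underside. To be left alone.
- print_plate: dark steel print plate, a flat sheet of 180 (own x) by 200 (own y) by 3 mm fixed to the bench; origin at the centre of its underside, on the bench (z = 0). It and the jig can each be on the left or on the right.
- jig: flat wooden engraving jig fixed to the bench, 140 (own x) by 120 (own y) by 12 mm high, with one rectangular pocket in the middle of its top; origin at the centre of its underside, on the bench.
- pocket (a point): centre of the pocket's floor, 4 mm above the bench; axes as the jig's. The pocket is 67 mm along x by 53 mm along y and 8 mm deep, its upper 5 mm flared to be 2.5 mm wider on each side at the mouth, 12 mm above the bench, so the larger housing fits with 2.5 mm to spare on each side, either way round by a half turn.
- calliper: digital calliper lying flat in the middle of the bench, 200 mm long along its x, 12 mm high; origin under the middle of its beam. To be left alone.
- jar: amber glass jar with white cap, 56 mm across and 60 mm high, standing beyond the work; origin at the centre of its underside. To be left alone.
Things that resemble listed ones, but are neither listed nor needed, are in the scene too. What is shaped like the housing but green or red is not meant.

How it is judged:
By the outcome, as a careful person would: the job done as asked, in the order asked, and still so for the second after the job is handed in, with the robot touching nothing.
It also fails if it takes over 64 s, if anything falls off the work surface, if the arm or the gripper's body presses on something with over 40 N, if the wrist force passes 120 N, or if a joint passes its speed limit or range.

ROBOT

A 6-joint arm with a two-finger parallel gripper is mounted at the origin on the work surface. World frame = base frame: x ahead of the robot, y to its left, z up, the work surface at z = 0. Lengths are in m, angles in degrees, forces in N, time in s.
With the tool pointing down it reaches from about 0.375 to 0.975 m from the base axis. Payload 3.8 kg.
Tool frame: the origin (TCP) lies between the finger pads; the fingertips stand env.nose_length ahead of it and the grasp point (between the pads) is the TCP (env.nose_length is the distance from the TCP to the fingertips, in m); z points along the fingers, y is the line along which they close (so a half turn about z gives the same grasp; the last joint's range is limited). The gripper opens to 88 mm and grips with 3 to 60 N. Pads are 18 mm wide; open, the fingers measure 123 mm over their backs; the gripper's body (75 mm by 187 mm) begins 45 mm behind the grasp point.
Start: joints at [70.995, 15.12, 91.902, -0, 72.978, -2.114], TCP at [0.196, 0.646, 0.258] pointing down, gripper open.
Joint ranges: [-150.88, 150.88], [-54.13, 125.18], [17.81, 147.31], [-75.09, 255.09], [0, 152.58], [-146.25, 146.25]. Speed limits (degrees/s): [147.25, 147.25, 180, 180, 180, 180].

INTERFACE

Orientations are given as [roll, pitch, yaw] about the fixed x, y, z axes, in that order (R = Rz(yaw) Ry(pitch) Rx(roll)).
In Python, from cell import env gives the robot as it stands. The module is installed in compiled form; this text tells all that it offers.
- The arm moves only by the tool send_rows, never from a script. Its argument "targets" is a list of rows, each an object with "dr": the turn, a rotation vector about the tool's x, y, z in units of 0.12 rad (1.0 is 0.12 rad), a list of three; "offset": the shift along the tool's x, y, z in units of 0.08 m (1.0 is 0.08 m), a list of three; "grip": the finger opening in mm, from 0 to 88.1. A call has 1 to 8 rows; each row shifts and turns the commanded pose from where the row before left it, along the tool's axes as they then stand; what a row does not reach is not made up. A row lasts 1/12 s, in which the tool goes at most 41.7 mm and 7.16 degrees, less where a joint would pass 70% of its speed; a pose out of reach is approached as far as the arm can. A call with a number of a shift or a turn outside -1 to 1 is refused whole. A call with a gripper value outside its range is refused whole. The fingers move at their own pace and stop on an object; "force" is the grip in N (left out, the last holds). Time passes only in rows, so rows that do not move let the fingers close. It gives the time, the measured TCP pose, the force, the opening and the grip force at its end, in the units of the state.
- env.read_state(): the state, without advancing time (a new reading comes with each control period).
- env.camera(name): name is "side" or "top" or "wrist"; returns (picture, depth): 400x640x3 uint8, red, green, blue; 400x640 float32, m along the optical axis (not along the pixel's ray), 0 where there is no reading.
- env.camera_info(name): a dict with "fx", "fy", "cx", "cy" (pixels), "k1" (the pictures are not rectified: a ray, as slopes to the right and down, at radius r is drawn at 1 + k1 r^2 times it, then the intrinsics apply), "R" (3x3) and "t" (3): a world point X has camera coordinates R X + t; the wrist camera has in their place "T_tool_cam" (4x4, takes a point from camera to tool coordinates, whose origin is the TCP and whose axes are the flange's). Camera axes: x right, y down, z forward; pixel columns grow to the right and rows downward; lengths in m; the calibration is good to about 2 mm. A picture is of the moment at which its call begins: read the wrist's pose just before it. camera_info takes no time and is no camera call.
- env.finish_job(): hands the job in; it is judged then, once.
Trained networks look in the newest picture that a camera, given by its name, has taken for a name from the list of things; names that differ only in an ending like _2 or _b are one class to them, and where a whole thing is asked for, a point or a joint stands for the part that bears it (a point fixed in the world has none). Each returns a list of dicts, best first, with "confidence" (0 to 1); they miss things now and then, are a little off and sometimes report something else, mostly with a low value. They report only what shows in the picture. A call takes as long as a camera call. They do not tell look-alikes from the thing itself.
- env.trace(camera, thing): "mask" (400x640 bool, what is visible of it) and "location" ([column, row] in pixels, amid what is visible of it).
The state is a dict: "time": time; "joint_positions": joint angles; "joint_velocities": joint speeds; "tau": joint torques, N m; "ee_pos": TCP position; "tool_rot": TCP orientation; "contact_force": force on the tool from outside, world axes, zero at the start; "torque": the same for the moment, N m; "finger_gap": opening from 0.0 (shut) to 1.0 (fully open); "grasp_force": force on a finger pad.
Only numpy, scipy, OpenCV 4.12 (cv2) and the standard library are available. Lean on these libraries where they do the work, as an engineer would, in place of code of your own. Each camera call takes 0.05 s, during which the arm holds its last target. There are 200 camera calls.

## Working session

There is one attempt and no reset: what is moved stays moved. The work goes in short steps, Python scripts to look and compute and a tool call to move; the robot and the scene stay as the last step left them, time stands still between calls to the robot, and variables do not carry over. Pictures are saved under pics/ and viewed, at most 10 in all, crops included, and the job is handed in when it is done.

Besides the shell and the picture viewer there is one more tool, called after "Request:" as name(argument=value, ...), one argument or row to a line, values as JSON. send_rows: Moves the arm, as the interface text tells. Its arguments: {"type":"object","properties":{"targets":{"type":"array","items":{"type":"object","properties":{"dr":{"type":"array","items":{"type":"number"}},"offset":{"type":"array","items":{"type":"number"}},"grip":{"type":"number"}}}},"force":{"type":"number"}},"required":["targets"]}

```bash
mkdir -p pics; ls
cat > h.py <<'E'
import numpy as np, cv2
from scipy.spatial.transform import Rotation as Ro
from cell import env
def cam(name):
    s=env.read_state(); I=env.camera_info(name); p,d=env.camera(name)
    if name=="wrist":
        T=np.eye(4);T[:3,:3]=Ro.from_euler('xyz',s["tool_rot"],degrees=True).as_matrix();T[:3,3]=s["ee_pos"]
        M=T@np.array(I["T_tool_cam"])
    else:
        M=np.eye(4);R=np.array(I["R"]);M[:3,:3]=R.T;M[:3,3]=-R.T@np.array(I["t"])
    return p,d,I,M
def rays(I,uv):
    K=np.array([[I["fx"],0,I["cx"]],[0,I["fy"],I["cy"]],[0,0,1.]])
    q=(np.asarray(uv,float).reshape(-1,2)-[I["cx"],I["cy"]])/[I["fx"],I["fy"]]
    x=q.copy()
    for _ in range(20): x=q/(1+I["k1"]*(x**2).sum(1,keepdims=True))
    return np.c_[x,np.ones(len(x))]
def cloud(d,I,M,mask=None):
    m=(d>0) if mask is None else (mask&(d>0))
    v,u=np.nonzero(m); r=rays(I,np.c_[u,v])*d[v,u][:,None]
    return r@M[:3,:3].T+M[:3,3], np.c_[u,v]
def onplane(I,M,uv,z):
    r=rays(I,uv)@M[:3,:3].T; return M[:3,3]+r*((z-M[2,3])/r[:,2:3])
def save(n,p): cv2.imwrite("pics/"+n+".png",p[:,:,::-1])
E
python3 - <<'E'
from h import *
print(env.read_state(), env.nose_length)
for n in("top","side"):
    p,d,I,M=cam(n); save(n+"0",p); np.savez(n+"0.npz",d=d,p=p); print(n,I["fx"],I["k1"],M.round(3).tolist())
    for t in("housing","small_housing","jig","print_plate","calliper","jar"):
        for r in env.trace(n,t):
            P,_=cloud(d,I,M,r["mask"]); print(t,round(r["confidence"],2),np.round(r["location"]),r["mask"].sum(),np.median(P,0).round(3),np.percentile(P,[2,98],axis=0).round(3).tolist())
E
```

```text
pics
{'time': 0.0, 'joint_positions': array([ 7.09930304e+01,  1.51668782e+01,  9.19795754e+01, -1.28471523e-05,
        7.29768675e+01, -2.11558658e+00]), 'joint_velocities': array([ 0.03416303, -0.08578595,  0.00292679, -0.16630456,  0.04901315,
       -0.0217651 ]), 'tau': array([ 9.47410881e-04, -5.02117217e+01, -3.56873059e+01,  7.30332755e-02,
        2.96608906e-02, -1.64747794e-04]), 'ee_pos': array([0.19593091, 0.64525436, 0.25643059]), 'tool_rot': array([-1.79876763e+02, -4.54019648e-03,  1.63108616e+02]), 'contact_force': array([ 0.087383  ,  0.3386898 , -0.78759117]), 'torque': array([-0.00220608,  0.01735894, -0.03270011]), 'grasp_force': 0.0, 'finger_gap': 1.0003341888288244} 0.019
top 514.9444471612052 -0.16695734392396694 [[0.019, -0.985, 0.173, 0.338], [-1.0, -0.018, 0.006, -0.019], [-0.003, -0.173, -0.985, 1.143], [0.0, 0.0, 0.0, 1.0]]
housing 0.97 [255. 131.] 679 [0.701 0.134 0.013] [[0.662, 0.101, -0.001], [0.728, 0.162, 0.042]]
housing 0.93 [216. 289.] 767 [0.336 0.199 0.005] [[0.305, 0.163, -0.002], [0.369, 0.23, 0.042]]
housing 0.85 [269. 272.] 679 [0.373 0.084
[... 972 characters left out ...]
0.406, 0.116, 0.041]]
housing 0.71 [297. 174.] 746 [0.544 0.121 0.026] [[0.509, 0.092, 0.004], [0.577, 0.152, 0.043]]
housing 0.56 [345. 149.] 661 [0.693 0.126 0.024] [[0.659, 0.101, 0.0], [0.728, 0.168, 0.04]]
small_housing 0.85 [281. 152.] 249 [0.564 0.239 0.015] [[0.54, 0.216, 0.004], [0.586, 0.257, 0.025]]
jig 0.56 [403. 245.] 3584 [ 0.579 -0.168  0.011] [[0.508, -0.232, 0.001], [0.652, -0.101, 0.014]]
print_plate 0.7 [273. 177.] 3083 [0.499 0.174 0.002] [[0.432, 0.077, -0.0], [0.617, 0.268, 0.005]]
calliper 0.93 [332. 209.] 895 [0.535 0.006 0.006] [[0.414, -0.007, -0.001], [0.606, 0.053, 0.013]]
jar 0.55 [388. 157.] 602 [0.727 0.015 0.041] [[0.713, -0.001, 0.004], [0.757, 0.045, 0.061]]
```

View pics/top0.png

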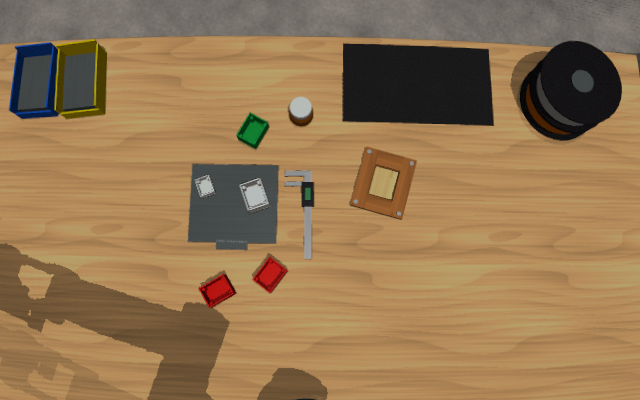

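View pics/side0.png

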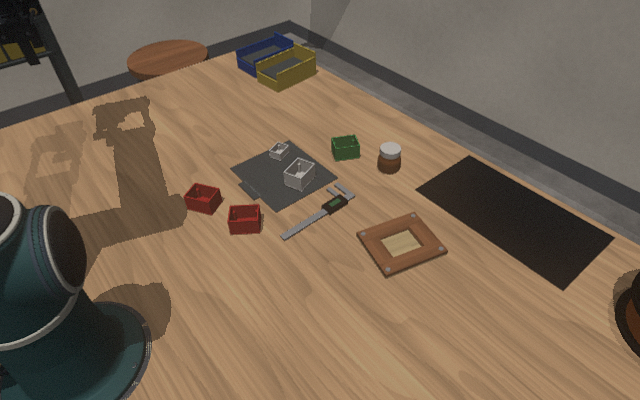

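Top view: the larger white housing is at (254,194), the small one at (205,186), the jig pocket at (384,183), the calliper at (307,205) and the jar at (300,110). The red and green look-alikes are elsewhere. The side view agrees. I'll grip across the 48 mm width with y roughly tangential and turn it over in two ±45° tilts, with a regrasp on free bench near (0.55,-0.36). Next is a closer look from the wrist camera.

```bash
cat >> h.py <<'E'
import json
def pose(s=None):
    s=s or env.read_state(); return np.array(s["ee_pos"]),Ro.from_euler('xyz',s["tool_rot"],degrees=True)
def tilt(yaw,t,):
    "tool down at yaw, then turned by t about own tool y"
    return Ro.from_euler('xyz',[180,0,yaw],degrees=True)*Ro.from_euler('y',t,degrees=True)
def plan(p1,R1,n,grip,start=None,q=2):
    p0,R0=start or pose(); w=(R0.inv()*R1).as_rotvec(); rows=[];p,R=p0,R0
    for k in range(n):
        f=p0+(np.array(p1)-p0)*(k+1)/n; d=(R0*Ro.from_rotvec(w*k/n)).inv().apply(f-p)/0.08 if 0 else R.inv().apply(f-p)/0.08
        dr=np.round((R.inv()*R0*Ro.from_rotvec(w*(k+1)/n)).as_rotvec()/0.12,q); d=np.round(d,q)
        p=p+R.apply(d*0.08); R=R*Ro.from_rotvec(dr*0.12); rows.append({"dr":dr.tolist(),"offset":d.tolist(),"grip":grip})
    for i in range(0,n,8): print(json.dumps(rows[i:i+8]).replace(" ",""))
    return p,R
E
python3 - <<'E'
from h import *
print(np.array(env.camera_info("wrist")["T_tool_cam"]).round(3).tolist(), env.camera_info("wrist")["fx"])
for n in("top","side"):
    p,d,I,M=cam(n)
    P,uv=cloud(d,I,M)
    for c,zr in (((.545,.123),(.037,.05)),((.583,-.166),(.009,.018))):
        m=(np.hypot(P[:,0]-c[0],P[:,1]-c[1])<(.05 if c[1]>0 else .11))&(P[:,2]>zr[0])&(P[:,2]<zr[1])
        print(n,m.sum(),cv2.minAreaRect((P[m,:2]*1000).astype(np.float32)),np.median(P[m,2]))
plan([.52,.11,.26],tilt(196,0),16,88)
E
```

```text
[[0.0, -0.953, -0.302, 0.078], [1.0, 0.0, 0.001, 0.001], [-0.001, -0.302, 0.953, -0.127], [0.0, 0.0, 0.0, 1.0]] 311.5187492383173
top 149 ((546.91259765625, 121.62918853759766), (63.00343322753906, 47.99995422363281), 20.518009185791016) 0.04210323888936607
top 2330 ((585.5087890625, -165.02825927734375), (121.47967529296875, 142.63409423828125), 75.03717803955078) 0.012061523488105408
side 178 ((544.1495361328125, 123.280517578125), (66.73987579345703, 50.213932037353516), 22.163789749145508) 0.04118018810453722
side 2528 ((583.1348876953125, -163.8047637939453), (122.55775451660156, 141.63059997558594), 75.41596221923828) 0.011547697205982865
[{"dr":[0.0,0.0,-0.3],"offset":[-0.36,-0.33,-0.0],"grip":88},{"dr":[0.0,0.0,-0.3],"offset":[-0.36,-0.34,-0.0],"grip":88},{"dr":[0.0,0.0,-0.3],"offset":[-0.33,-0.35,-0.01],"grip":88},{"dr":[0.0,0.0,-0.3],"offset":[-0.33,-0.36,0.0],"grip":88},{"dr":[0.0,0.0,-0.29],"offset":[-0.31,-0.38,0.0],"grip":88},{"dr":[0.0,0.0,-0.3],"offset":[-0.3,-0.39,-0.0],"grip":88},{"dr":[0.0,0.0,-0.3],"offset":[-0.29,-0.39,-0.0],"grip":88},{"dr":[0.0,0.0,-0.3],"offset":[-0.27,-0.41,-0.0],"grip":88}]
[{"dr":[0.0,0.0,-0.3],"offset":[-0.26,-0.42,-0.01],"grip":88},{"dr":[0.0,0.0,-0.3],"offset":[-0.24,-0.42,0.0],"grip":88},{"dr":[0.0,0.0,-0.3],"offset":[-0.22,-0.44,0.0],"grip":88},{"dr":[0.0,0.0,-0.3],"offset":[-0.21,-0.44,-0.0],"grip":88},{"dr":[0.0,0.0,-0.3],"offset":[-0.2,-0.45,-0.0],"grip":88},{"dr":[0.0,0.0,-0.3],"offset":[-0.18,-0.45,-0.0],"grip":88},{"dr":[0.0,0.0,-0.29],"offset":[-0.16,-0.47,-0.01],"grip":88},{"dr":[0.0,0.0,-0.3],"offset":[-0.14,-0.46,0.0],"grip":88}]
```

Request:
send_rows(
  targets=[
    {"dr": [0, 0, -0.3], "offset": [-0.36, -0.33, 0], "grip": 88},
    {"dr": [0, 0, -0.3], "offset": [-0.36, -0.34, 0], "grip": 88},
    {"dr": [0, 0, -0.3], "offset": [-0.33, -0.35, 0], "grip": 88},
    {"dr": [0, 0, -0.3], "offset": [-0.33, -0.36, 0], "grip": 88},
    {"dr": [0, 0, -0.3], "offset": [-0.31, -0.38, 0], "grip": 88},
    {"dr": [0, 0, -0.3], "offset": [-0.3, -0.39, 0], "grip": 88},
    {"dr": [0, 0, -0.3], "offset": [-0.29, -0.39, 0], "grip": 88},
    {"dr": [0, 0, -0.3], "offset": [-0.27, -0.41, 0], "grip": 88},
  ],
)

```text
time: 1.47
ee_pos: [0.3588, 0.3765, 0.258]
tool_rot: [180.0, 0.0, 179.7]
contact_force: [0.6, 0.1, 0.3]
finger_gap: 0.998
grasp_force: 0.0
```

Request:
send_rows(
  targets=[
    {"dr": [0, 0, -0.3], "offset": [-0.26, -0.42, 0], "grip": 88},
    {"dr": [0, 0, -0.3], "offset": [-0.24, -0.42, 0], "grip": 88},
    {"dr": [0, 0, -0.3], "offset": [-0.22, -0.44, 0], "grip": 88},
    {"dr": [0, 0, -0.3], "offset": [-0.21, -0.44, 0], "grip": 88},
    {"dr": [0, 0, -0.3], "offset": [-0.2, -0.45, 0], "grip": 88},
    {"dr": [0, 0, -0.3], "offset": [-0.18, -0.45, 0], "grip": 88},
    {"dr": [0, 0, -0.3], "offset": [-0.16, -0.47, 0], "grip": 88},
    {"dr": [0, 0, -0.3], "offset": [-0.14, -0.46, 0], "grip": 88},
  ],
)

```text
time: 2.13
ee_pos: [0.5211, 0.1085, 0.2582]
tool_rot: [-180.0, 0.1, -163.8]
contact_force: [0.9, -0.1, -0.2]
finger_gap: 1.001
grasp_force: 0.0
```

Run:
```python
from h import *
p,d,I,M=cam("wrist"); save("w1",p)
P,uv=cloud(d,I,M)
for r in env.trace("wrist","housing"):
    Q,_=cloud(d,I,M,r["mask"]); print(round(r["confidence"],2),r["location"],Q.mean(0).round(3))
m=(np.hypot(P[:,0]-.545,P[:,1]-.123)<.05)&(P[:,2]>.034)&(P[:,2]<.055)
zt=np.median(P[m,2]); print("depth rim",zt,cv2.minAreaRect((P[m,:2]*1000).astype(np.float32)))
near=(np.hypot(P[:,0]-.545,P[:,1]-.123)<.05)
g=p.astype(float).min(2); w=np.zeros(g.shape,np.uint8); w[uv[m,1],uv[m,0]]=1
c=max(cv2.findContours(cv2.morphologyEx(w,cv2.MORPH_CLOSE,np.ones((5,5))),0,1)[0],key=cv2.contourArea)[:,0,:]
for z in (.041,.043,.045): print(z,cv2.minAreaRect((onplane(I,M,c,z)[:,:2]*1000).astype(np.float32)))
pl=np.median(P[(np.hypot(P[:,0]-.545,P[:,1]-.123)>.06)&(np.hypot(P[:,0]-.545,P[:,1]-.123)<.08)&(P[:,2]<.02),2]); print("plate z",pl)
```

```text
0.86 [325.1, 193.1] [0.549 0.126 0.02 ]
0.73 [335.5, 29.4] [0.372 0.085 0.015]
0.64 [303.2, 289.3] [0.689 0.136 0.02 ]
0.59 [455.2, 27.8] [0.334 0.201 0.017]
depth rim 0.04315338122873458 ((547.322998046875, 124.92489624023438), (62.455848693847656, 47.9498291015625), 20.715978622436523)
0.041 ((547.0703125, 124.84222412109375), (64.52723693847656, 48.216373443603516), 20.631389617919922)
0.043 ((546.4857788085938, 124.62492370605469), (64.15258026123047, 47.936431884765625), 20.631397247314453)
0.045 ((545.9014282226562, 124.40763092041016), (63.77791976928711, 47.656471252441406), 20.631391525268555)
plate z 0.0032809779846964537
```

View pics/w1.png

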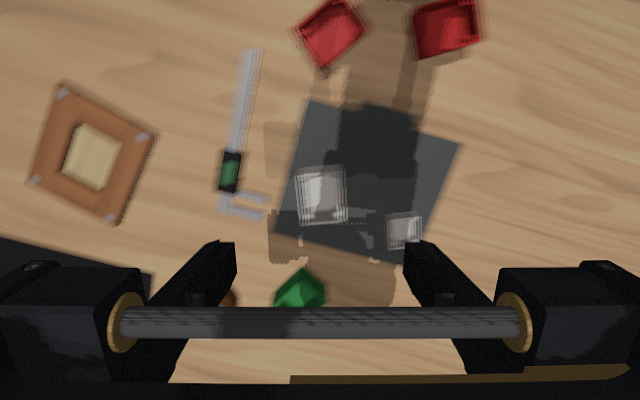

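Wrist view: the white housing is at (322,195) and lies clear of the small housing at (404,230) and the calliper. Fitted centre is (0.5465, 0.1245), yaw 20.6°, rim z 43 mm, plate z 3 mm. I'll approach at −32° tilt.

Run:
```python
from h import *
R=tilt(200.6,-32); g=np.array([.5465,.1245,.029]); z=R.apply([0,0,1])
s=plan(g-.09*z,R,8,88)
plan(g,R,6,88,s); print(env.read_state()["joint_positions"].round(1))
```

```text
[{"dr":[-0.03,-0.58,-0.08],"offset":[0.03,0.01,0.24],"grip":88},{"dr":[-0.02,-0.58,-0.09],"offset":[0.05,0.01,0.23],"grip":88},{"dr":[-0.03,-0.58,-0.08],"offset":[0.06,0.01,0.24],"grip":88},{"dr":[-0.03,-0.58,-0.09],"offset":[0.08,0.02,0.22],"grip":88},{"dr":[-0.02,-0.58,-0.08],"offset":[0.1,0.01,0.22],"grip":88},{"dr":[-0.03,-0.58,-0.08],"offset":[0.11,0.01,0.22],"grip":88},{"dr":[-0.03,-0.58,-0.09],"offset":[0.12,0.01,0.21],"grip":88},{"dr":[-0.02,-0.58,-0.08],"offset":[0.14,0.01,0.19],"grip":88}]
[{"dr":[-0.0,-0.0,-0.0],"offset":[-0.0,0.0,0.19],"grip":88},{"dr":[-0.0,-0.0,-0.0],"offset":[-0.0,0.0,0.19],"grip":88},{"dr":[-0.0,-0.0,-0.0],"offset":[-0.0,0.0,0.18],"grip":88},{"dr":[-0.0,-0.0,-0.0],"offset":[-0.0,0.0,0.19],"grip":88},{"dr":[-0.0,-0.0,-0.0],"offset":[-0.0,0.0,0.19],"grip":88},{"dr":[-0.0,-0.0,-0.0],"offset":[-0.0,0.0,0.19],"grip":88}]
[ 8.900e+00 -3.000e-01  1.092e+02 -1.000e-01  7.100e+01 -9.690e+01]
```

Request:
send_rows(
  targets=[
    {"dr": [-0.03, -0.58, -0.08], "offset": [0.03, 0.01, 0.24], "grip": 88},
    {"dr": [-0.02, -0.58, -0.09], "offset": [0.05, 0.01, 0.23], "grip": 88},
    {"dr": [-0.03, -0.58, -0.08], "offset": [0.06, 0.01, 0.24], "grip": 88},
    {"dr": [-0.03, -0.58, -0.09], "offset": [0.08, 0.02, 0.22], "grip": 88},
    {"dr": [-0.02, -0.58, -0.08], "offset": [0.1, 0.01, 0.22], "grip": 88},
    {"dr": [-0.03, -0.58, -0.08], "offset": [0.11, 0.01, 0.22], "grip": 88},
    {"dr": [-0.03, -0.58, -0.09], "offset": [0.12, 0.01, 0.21], "grip": 88},
    {"dr": [-0.02, -0.58, -0.08], "offset": [0.14, 0.01, 0.19], "grip": 88},
  ],
)

```text
time: 2.9
ee_pos: [0.4983, 0.113, 0.1066]
tool_rot: [179.7, 31.6, -159.2]
contact_force: [0.3, 1.1, -0.3]
finger_gap: 1.001
grasp_force: 0.0
```

Run:
```python
from h import *
s=env.read_state(); print(s["ee_pos"],s["tool_rot"],s["joint_positions"].round(1))
p,d,I,M=cam("wrist"); save("w2",p)
R=tilt(200.6,-32); g=np.array([.5465,.1245,.029])
P,uv=cloud(d,I,M); h=np.hypot(P[:,0]-.5465,P[:,1]-.1245)
m=(h<.05)&(P[:,2]>.036)&(P[:,2]<.055); print(m.sum(),np.median(P[m,2]),cv2.minAreaRect((P[m,:2]*1000).astype(np.float32)))
plan(g,R,6,88)
```

```text
[0.49826604 0.11303935 0.10658287] [ 179.74816637   31.61789448 -159.22152531] [   4.5   -8.7  140.4   26.6   19.7 -129.2]
1906 0.04201695248667951 ((546.6953125, 124.66368103027344), (64.23133087158203, 47.91779708862305), 20.635845184326172)
[{"dr":[0.01,-0.02,0.0],"offset":[-0.02,-0.02,0.19],"grip":88},{"dr":[0.02,-0.02,0.01],"offset":[-0.02,-0.02,0.18],"grip":88},{"dr":[0.01,-0.02,0.0],"offset":[-0.02,-0.02,0.19],"grip":88},{"dr":[0.02,-0.02,0.01],"offset":[-0.02,-0.01,0.18],"grip":88},{"dr":[0.01,-0.02,0.0],"offset":[-0.02,-0.02,0.19],"grip":88},{"dr":[0.01,-0.02,0.01],"offset":[-0.02,-0.02,0.19],"grip":88}]
```

Request:
send_rows(
  targets=[
    {"dr": [0.01, -0.02, 0], "offset": [-0.02, -0.02, 0.19], "grip": 88},
    {"dr": [0.02, -0.02, 0.01], "offset": [-0.02, -0.02, 0.18], "grip": 88},
    {"dr": [0.01, -0.02, 0], "offset": [-0.02, -0.02, 0.19], "grip": 88},
    {"dr": [0.02, -0.02, 0.01], "offset": [-0.02, -0.01, 0.18], "grip": 88},
    {"dr": [0.01, -0.02, 0], "offset": [-0.02, -0.02, 0.19], "grip": 88},
    {"dr": [0.01, -0.02, 0.01], "offset": [-0.02, -0.02, 0.19], "grip": 88},
  ],
)

```text
time: 3.45
ee_pos: [0.555, 0.1284, 0.0408]
tool_rot: [-179.8, 31.7, -159.8]
contact_force: [-0.2, 0.0, 0.2]
finger_gap: 0.994
grasp_force: 0.0
```

Run:
```python
from h import *
s=env.read_state(); print(s["time"],s["ee_pos"],s["tool_rot"],s["joint_positions"].round(1),s["contact_force"])
plan(np.array([.5465,.1245,.029]),tilt(200.6,-32),1,88)
```

```text
3.45 [0.55503414 0.12837763 0.04084563] [-179.77817839   31.73412773 -159.80723189] [   6.6    6.   135.9   44.8    9.8 -145.9] [-0.22386476  0.04216803  0.21394595]
[{"dr":[-0.06,-0.04,-0.05],"offset":[0.18,-0.01,0.06],"grip":88}]
```

j6 is near its limit because j5 is close to the wrist singularity at this tilt. I'll back off to −20°, which means releasing at +70°, and grasp 8 mm toward the base from the housing's centre.

Run:
```python
from h import *
R=tilt(200.6,-20); g=np.array([.5465,.1245,.029])-.008*np.array([.936,.352,0])
s=plan(g+[0,0,.04],R,4,88); plan(g,R,4,88,s)
```

```text
[{"dr":[-0.01,0.43,-0.01],"offset":[-0.0,-0.0,-0.1],"grip":88},{"dr":[-0.02,0.42,-0.02],"offset":[0.01,-0.01,-0.11],"grip":88},{"dr":[-0.01,0.43,-0.01],"offset":[0.01,0.0,-0.1],"grip":88},{"dr":[-0.02,0.43,-0.02],"offset":[0.01,0.0,-0.1],"grip":88}]
[{"dr":[0.0,-0.0,0.0],"offset":[0.04,-0.0,0.12],"grip":88},{"dr":[0.0,-0.0,0.0],"offset":[0.05,-0.0,0.11],"grip":88},{"dr":[0.0,-0.0,0.0],"offset":[0.04,-0.0,0.12],"grip":88},{"dr":[0.0,-0.0,0.0],"offset":[0.04,-0.0,0.12],"grip":88}]
```

Request:
send_rows(
  targets=[
    {"dr": [-0.01, 0.43, -0.01], "offset": [0, 0, -0.1], "grip": 88},
    {"dr": [-0.02, 0.42, -0.02], "offset": [0.01, -0.01, -0.11], "grip": 88},
    {"dr": [-0.01, 0.43, -0.01], "offset": [0.01, 0, -0.1], "grip": 88},
    {"dr": [-0.02, 0.43, -0.02], "offset": [0.01, 0, -0.1], "grip": 88},
  ],
)

```text
time: 3.78
ee_pos: [0.5401, 0.1233, 0.0662]
tool_rot: [180.0, 21.4, -159.2]
contact_force: [0.5, 1.0, 0.2]
finger_gap: 1.002
grasp_force: 0.0
```

Run:
```python
from h import *
s=env.read_state(); print(s["time"],s["ee_pos"],s["tool_rot"],s["joint_positions"].round(1),s["contact_force"])
plan(np.array([.539,.1217,.029]),tilt(200.6,-20),5,88)
```

```text
3.7833 [0.54014503 0.12334602 0.06621357] [ 179.96881501   21.40054367 -159.1824614 ] [   7.5    3.8  130.6   11.5   25.2 -112.9] [0.5400613  1.01969279 0.18309282]
[{"dr":[0.0,0.04,0.01],"offset":[0.04,-0.0,0.09],"grip":88},{"dr":[0.01,0.04,0.0],"offset":[0.04,-0.01,0.08],"grip":88},{"dr":[-0.0,0.04,0.01],"offset":[0.03,0.0,0.09],"grip":88},{"dr":[0.0,0.04,0.0],"offset":[0.04,-0.0,0.08],"grip":88},{"dr":[0.01,0.04,0.01],"offset":[0.03,-0.0,0.09],"grip":88}]
```

Request:
send_rows(
  targets=[
    {"dr": [0, 0.04, 0.01], "offset": [0.04, 0, 0.09], "grip": 88},
    {"dr": [0.01, 0.04, 0], "offset": [0.04, -0.01, 0.08], "grip": 88},
    {"dr": [0, 0.04, 0.01], "offset": [0.03, 0, 0.09], "grip": 88},
    {"dr": [0, 0.04, 0], "offset": [0.04, 0, 0.08], "grip": 88},
    {"dr": [0.01, 0.04, 0.01], "offset": [0.03, 0, 0.09], "grip": 88},
    {"dr": [0, 0, 0], "offset": [0, 0, 0], "grip": 88},
  ],
  force=20,
)

```text
time: 4.28
ee_pos: [0.5372, 0.1219, 0.025]
tool_rot: [179.9, 20.0, -159.4]
contact_force: [-0.3, -1.0, -0.6]
finger_gap: 0.999
grasp_force: 0.0
```

Request:
send_rows(
  targets=[
    {"dr": [0, 0, 0], "offset": [0, 0, 0], "grip": 40},
    {"dr": [0, 0, 0], "offset": [0, 0, 0], "grip": 40},
    {"dr": [0, 0, 0], "offset": [0, 0, 0], "grip": 40},
    {"dr": [0, 0, 0], "offset": [0, 0, 0], "grip": 40},
    {"dr": [0, 0, 0], "offset": [0, 0, 0], "grip": 40},
    {"dr": [0, 0, 0], "offset": [0, 0, 0], "grip": 40},
    {"dr": [0, 0, 0], "offset": [0, 0, 0], "grip": 40},
    {"dr": [0, 0, 0], "offset": [0, 0, 0], "grip": 40},
  ],
  force=20,
)

```text
time: 4.95
ee_pos: [0.5398, 0.1222, 0.0285]
tool_rot: [180.0, 20.3, -159.4]
contact_force: [-1.2, -1.1, 2.6]
finger_gap: 0.542
grasp_force: 20.0
```

Run:
```python
from h import *
s=env.read_state(); print(s["time"],s["ee_pos"],s["tool_rot"],s["joint_positions"].round(1),s["contact_force"],s["finger_gap"]*88,s["grasp_force"])
# lift, then tilt to +70 while carrying to stage
p0,R0=pose()
a=plan(p0+[0,0,.16],R0,8,40)
c=np.array([.56,-.36,.2]); yaw=180+np.degrees(np.arctan2(c[1],c[0])); print(yaw)
b=plan(c,tilt(yaw,40),16,40,a)
```

```text
4.95 [0.53983811 0.12216904 0.02851262] [ 179.97523113   20.30915912 -159.35872053] [   7.5    8.2  130.9   12.4   21.6 -113.9] [-1.2250759  -1.0825226   2.60080249] 47.6841597724369 20.000267622526735
[{"dr":[0.0,0.0,0.0],"offset":[-0.09,0.0,-0.23],"grip":40},{"dr":[0.0,0.0,0.0],"offset":[-0.08,0.0,-0.24],"grip":40},{"dr":[0.0,0.0,0.0],"offset":[-0.09,0.0,-0.23],"grip":40},{"dr":[0.0,0.0,0.0],"offset":[-0.09,0.0,-0.24],"grip":40},{"dr":[0.0,0.0,0.0],"offset":[-0.08,0.0,-0.23],"grip":40},{"dr":[0.0,0.0,0.0],"offset":[-0.09,0.0,-0.24],"grip":40},{"dr":[0.0,0.0,0.0],"offset":[-0.09,0.0,-0.23],"grip":40},{"dr":[0.0,0.0,0.0],"offset":[-0.08,0.0,-0.24],"grip":40}]
147.26477372789242
[{"dr":[-0.09,0.51,0.5],"offset":[0.11,-0.36,-0.05],"grip":40},{"dr":[-0.08,0.5,0.5],"offset":[0.09,-0.36,-0.05],"grip":40},{"dr":[-0.09,0.51,0.5],"offset":[0.07,-0.37,-0.04],"grip":40},{"dr":[-0.09,0.51,0.5],"offset":[0.05,-0.37,-0.05],"grip":40},{"dr":[-0.08,0.5,0.5],"offset":[0.03,-0.37,-0.05],"grip":40},{"dr":[-0.09,0.51,0.5],"offset":[0.01,-0.37,-0.05],"grip":40},{"dr":[-0.09,0.5,0.5],"offset":[-0.01,-0.38,-0.05],"grip":40},{"dr":[-0.08,0.51,0.5],"offset":[-0.03,-0.37,-0.06],"grip":40}]
[{"dr":[-0.09,0.51,0.5],"offset":[-0.04,-0.37,-0.07],"grip":40},{"dr":[-0.08,0.5,0.5],"offset":[-0.07,-0.36,-0.07],"grip":40},{"dr":[-0.09,0.51,0.5],"offset":[-0.08,-0.36,-0.08],"grip":40},{"dr":[-0.09,0.51,0.49],"offset":[-0.09,-0.36,-0.09],"grip":40},{"dr":[-0.08,0.5,0.5],"offset":[-0.11,-0.34,-0.1],"grip":40},{"dr":[-0.09,0.51,0.5],"offset":[-0.13,-0.34,-0.11],"grip":40},{"dr":[-0.09,0.51,0.5],"offset":[-0.14,-0.33,-0.12],"grip":40},{"dr":[-0.08,0.5,0.5],"offset":[-0.15,-0.32,-0.13],"grip":40}]
```

Request:
send_rows(
  targets=[
    {"dr": [0, 0, 0], "offset": [-0.05, 0, -0.12], "grip": 40},
    {"dr": [0, 0, 0], "offset": [-0.09, 0, -0.24], "grip": 40},
    {"dr": [0, 0, 0], "offset": [-0.09, 0, -0.24], "grip": 40},
    {"dr": [0, 0, 0], "offset": [-0.09, 0, -0.24], "grip": 40},
    {"dr": [0, 0, 0], "offset": [-0.09, 0, -0.24], "grip": 40},
    {"dr": [0, 0, 0], "offset": [-0.09, 0, -0.24], "grip": 40},
    {"dr": [0, 0, 0], "offset": [-0.09, 0, -0.24], "grip": 40},
    {"dr": [0, 0, 0], "offset": [-0.09, 0, -0.24], "grip": 40},
  ],
)

```text
time: 5.62
ee_pos: [0.5403, 0.1224, 0.1837]
tool_rot: [180.0, 20.3, -159.4]
contact_force: [-0.1, -0.2, -0.7]
finger_gap: 0.543
grasp_force: 20.0
```

Request:
send_rows(
  targets=[
    {"dr": [-0.09, 0.51, 0.5], "offset": [0.11, -0.36, -0.05], "grip": 40},
    {"dr": [-0.08, 0.5, 0.5], "offset": [0.09, -0.36, -0.05], "grip": 40},
    {"dr": [-0.09, 0.51, 0.5], "offset": [0.07, -0.37, -0.04], "grip": 40},
    {"dr": [-0.09, 0.51, 0.5], "offset": [0.05, -0.37, -0.05], "grip": 40},
    {"dr": [-0.08, 0.5, 0.5], "offset": [0.03, -0.37, -0.05], "grip": 40},
    {"dr": [-0.09, 0.51, 0.5], "offset": [0.01, -0.37, -0.05], "grip": 40},
    {"dr": [-0.09, 0.5, 0.5], "offset": [-0.01, -0.38, -0.05], "grip": 40},
    {"dr": [-0.08, 0.51, 0.5], "offset": [-0.03, -0.37, -0.06], "grip": 40},
  ],
)

```text
time: 6.28
ee_pos: [0.5511, -0.1203, 0.1887]
tool_rot: [172.6, -9.9, 175.0]
contact_force: [0.1, 0.7, -0.6]
finger_gap: 0.538
grasp_force: 20.0
```

Request:
send_rows(
  targets=[
    {"dr": [-0.09, 0.51, 0.5], "offset": [-0.04, -0.37, -0.07], "grip": 40},
    {"dr": [-0.08, 0.5, 0.5], "offset": [-0.07, -0.36, -0.07], "grip": 40},
    {"dr": [-0.09, 0.51, 0.5], "offset": [-0.08, -0.36, -0.08], "grip": 40},
    {"dr": [-0.09, 0.51, 0.49], "offset": [-0.09, -0.36, -0.09], "grip": 40},
    {"dr": [-0.08, 0.5, 0.5], "offset": [-0.11, -0.34, -0.1], "grip": 40},
    {"dr": [-0.09, 0.51, 0.5], "offset": [-0.13, -0.34, -0.11], "grip": 40},
    {"dr": [-0.09, 0.51, 0.5], "offset": [-0.14, -0.33, -0.12], "grip": 40},
    {"dr": [-0.08, 0.5, 0.5], "offset": [-0.15, -0.32, -0.13], "grip": 40},
  ],
)

```text
time: 6.95
ee_pos: [0.5612, -0.3612, 0.194]
tool_rot: [-179.8, -40.1, 147.0]
contact_force: [1.3, -0.2, -0.4]
finger_gap: 0.545
grasp_force: 20.0
```

Run:
```python
from h import *
s=env.read_state(); print(s["time"],s["ee_pos"],s["tool_rot"],s["joint_positions"].round(1),s["contact_force"],s["finger_gap"]*88,s["grasp_force"])
p,d,I,M=cam("side"); save("s3",p[100:400,250:640])
plan([.56,-.36,.1],tilt(147.3,69.7),8,40)
```

```text
6.95 [ 0.56119704 -0.36120647  0.19401217] [-179.78252425  -40.11633659  147.0040834 ] [-34.4  41.9  67.9  -1.2 110.3 -91.5] [ 1.25141107 -0.15564288 -0.3794132 ] 47.920249106133916 19.9980215029791
[{"dr":[0.0,0.53,-0.01],"offset":[-0.09,0.01,0.11],"grip":40},{"dr":[0.01,0.53,-0.01],"offset":[-0.09,0.01,0.1],"grip":40},{"dr":[-0.0,0.54,-0.02],"offset":[-0.1,0.01,0.1],"grip":40},{"dr":[0.0,0.53,-0.01],"offset":[-0.1,0.01,0.09],"grip":40},{"dr":[0.01,0.53,-0.01],"offset":[-0.11,0.01,0.08],"grip":40},{"dr":[-0.0,0.53,-0.01],"offset":[-0.12,0.01,0.08],"grip":40},{"dr":[0.0,0.53,-0.02],"offset":[-0.12,0.01,0.07],"grip":40},{"dr":[0.0,0.54,-0.01],"offset":[-0.12,0.01,0.06],"grip":40}]
```

View pics/s3.png

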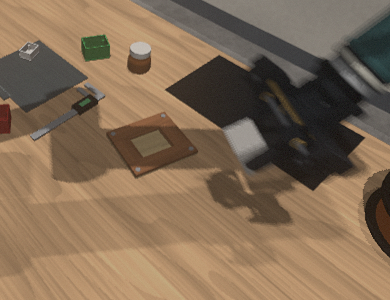

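Side crop: the housing is held at (245,138), and the calliper, jar and small housing are untouched. Before tilting further I'll check how close the dark spool at the right is.

Run:
```python
from h import *
z=np.load("top0.npz"); I=env.camera_info("top"); M=np.eye(4);R=np.array(I["R"]);M[:3,:3]=R.T;M[:3,3]=-R.T@np.array(I["t"])
P,uv=cloud(z["d"],I,M); m=(uv[:,0]>500)&(uv[:,1]<160)&(P[:,2]>.02)&(P[:,0]<1.2)
print(P[m].min(0),P[m].max(0)); 
for zz in (.03,.08,.12,.16):
    k=m&(abs(P[:,2]-zz)<.02); print(zz,k.sum(),np.percentile(P[k],[1,99],axis=0).round(3).tolist() if k.any() else 0)
m=(uv[:,0]>343)&(uv[:,0]<495)&(uv[:,1]>42)&(uv[:,1]<127); print("mat z",np.percentile(P[m,2],[2,50,98]))
m=(abs(P[:,0]-.5)<.12)&(abs(P[:,1]+.33)<.08); print("bench z",np.percentile(P[m,2],[2,50,98]))
s=env.read_state(); L=np.array(s["ee_pos"]); print(L)
a=plan([.52,-.34,.12],tilt(146.8,69.7),8,40)
plan([.52,-.34,.0425],tilt(146.8,69.7),8,40,a)
```

```text
[ 0.69831951 -0.70325413  0.02000991] [ 0.89982408 -0.498483    0.13529063]
0.03 136 [[0.717, -0.589, 0.02], [0.812, -0.515, 0.036]]
0.08 1224 [[0.7, -0.651, 0.061], [0.866, -0.501, 0.098]]
0.12 5232 [[0.706, -0.695, 0.124], [0.893, -0.506, 0.133]]
0.16 0 0
mat z [-0.00387413  0.00078357  0.00544726]
bench z [-0.00473891 -0.00028497  0.00409486]
[ 0.55971464 -0.36713365  0.18854624]
[{"dr":[-0.0,0.53,-0.01],"offset":[-0.01,0.0,0.13],"grip":40},{"dr":[-0.01,0.53,-0.0],"offset":[-0.02,0.0,0.13],"grip":40},{"dr":[-0.0,0.54,-0.01],"offset":[-0.03,0.01,0.13],"grip":40},{"dr":[-0.01,0.53,-0.01],"offset":[-0.04,-0.0,0.12],"grip":40},{"dr":[-0.0,0.53,-0.0],"offset":[-0.04,0.0,0.13],"grip":40},{"dr":[-0.01,0.53,-0.01],"offset":[-0.06,0.0,0.11],"grip":40},{"dr":[-0.0,0.53,-0.01],"offset":[-0.06,0.0,0.12],"grip":40},{"dr":[-0.01,0.54,-0.01],"offset":[-0.06,0.01,0.11],"grip":40}]
[{"dr":[0.0,-0.0,0.0],"offset":[-0.11,-0.0,0.04],"grip":40},{"dr":[0.0,-0.0,0.0],"offset":[-0.12,-0.0,0.04],"grip":40},{"dr":[0.0,-0.0,0.0],"offset":[-0.11,-0.0,0.05],"grip":40},{"dr":[0.0,-0.0,0.0],"offset":[-0.12,-0.0,0.04],"grip":40},{"dr":[0.0,-0.0,0.0],"offset":[-0.11,-0.0,0.04],"grip":40},{"dr":[0.0,-0.0,0.0],"offset":[-0.11,-0.0,0.04],"grip":40},{"dr":[0.0,-0.0,0.0],"offset":[-0.12,-0.0,0.05],"grip":40},{"dr":[0.0,-0.0,0.0],"offset":[-0.11,-0.0,0.04],"grip":40}]
```

The spool is at about (0.80,−0.60), 135 mm high. To keep the wrist clear of it I'll stage at (0.52,−0.32) with the tool's azimuth along the jig axis (yaw 165).

Run:
```python
from h import *
a=plan([.52,-.32,.15],tilt(165,69.7),8,40)
```

```text
[{"dr":[0.27,0.53,-0.2],"offset":[0.03,0.03,0.11],"grip":40},{"dr":[0.27,0.52,-0.2],"offset":[0.03,0.03,0.1],"grip":40},{"dr":[0.27,0.53,-0.19],"offset":[0.01,0.04,0.11],"grip":40},{"dr":[0.27,0.52,-0.2],"offset":[0.01,0.04,0.1],"grip":40},{"dr":[0.27,0.53,-0.2],"offset":[0.0,0.04,0.11],"grip":40},{"dr":[0.27,0.53,-0.2],"offset":[-0.0,0.05,0.1],"grip":40},{"dr":[0.27,0.52,-0.2],"offset":[-0.02,0.05,0.1],"grip":40},{"dr":[0.27,0.53,-0.2],"offset":[-0.02,0.05,0.1],"grip":40}]
```

Request:
send_rows(
  targets=[
    {"dr": [0.27, 0.53, -0.2], "offset": [0.03, 0.03, 0.11], "grip": 40},
    {"dr": [0.27, 0.52, -0.2], "offset": [0.03, 0.03, 0.1], "grip": 40},
    {"dr": [0.27, 0.53, -0.19], "offset": [0.01, 0.04, 0.11], "grip": 40},
    {"dr": [0.27, 0.52, -0.2], "offset": [0.01, 0.04, 0.1], "grip": 40},
    {"dr": [0.27, 0.53, -0.2], "offset": [0, 0.04, 0.11], "grip": 40},
    {"dr": [0.27, 0.53, -0.2], "offset": [0, 0.05, 0.1], "grip": 40},
    {"dr": [0.27, 0.52, -0.2], "offset": [-0.02, 0.05, 0.1], "grip": 40},
    {"dr": [0.27, 0.53, -0.2], "offset": [-0.02, 0.05, 0.1], "grip": 40},
  ],
)

```text
time: 7.67
ee_pos: [0.5216, -0.3126, 0.1548]
tool_rot: [179.3, -69.3, 166.3]
contact_force: [-0.2, -0.4, -0.4]
finger_gap: 0.545
grasp_force: 20.0
```

Run:
```python
from h import *
s=env.read_state(); print(s["time"],s["ee_pos"],s["tool_rot"],s["joint_positions"].round(1),s["contact_force"],s["finger_gap"]*88,s["grasp_force"])
a=plan([.52,-.32,.06],tilt(165,69.7),6,40)
a=plan([.52,-.32,.042],tilt(165,69.7),2,40,a)
```

```text
7.6667 [ 0.52162758 -0.31260423  0.15476103] [179.2823598  -69.25955004 166.32085071] [ -27.1   53.6   66.8  -14.9  127.5 -104. ] [-0.21113933 -0.37335051 -0.36068888] 47.938719447319976 20.00016588019207
[{"dr":[-0.01,0.01,0.01],"offset":[-0.18,-0.02,0.07],"grip":40},{"dr":[-0.02,0.01,0.01],"offset":[-0.19,-0.01,0.07],"grip":40},{"dr":[-0.01,0.01,0.01],"offset":[-0.18,-0.02,0.07],"grip":40},{"dr":[-0.01,0.01,0.02],"offset":[-0.19,-0.02,0.07],"grip":40},{"dr":[-0.01,0.01,0.01],"offset":[-0.18,-0.01,0.06],"grip":40},{"dr":[-0.02,0.01,0.01],"offset":[-0.19,-0.02,0.07],"grip":40}]
[{"dr":[0.0,0.0,-0.0],"offset":[-0.11,0.0,0.04],"grip":40},{"dr":[0.0,0.0,-0.0],"offset":[-0.1,0.0,0.04],"grip":40}]
```

Request:
send_rows(
  targets=[
    {"dr": [-0.01, 0.01, 0.01], "offset": [-0.18, -0.02, 0.07], "grip": 40},
    {"dr": [-0.02, 0.01, 0.01], "offset": [-0.19, -0.01, 0.07], "grip": 40},
    {"dr": [-0.01, 0.01, 0.01], "offset": [-0.18, -0.02, 0.07], "grip": 40},
    {"dr": [-0.01, 0.01, 0.02], "offset": [-0.19, -0.02, 0.07], "grip": 40},
    {"dr": [-0.01, 0.01, 0.01], "offset": [-0.18, -0.01, 0.06], "grip": 40},
    {"dr": [-0.02, 0.01, 0.01], "offset": [-0.17, -0.02, 0.06], "grip": 40},
    {"dr": [0, 0, 0], "offset": [0, 0, 0], "grip": 40},
  ],
)

```text
time: 8.25
ee_pos: [0.5187, -0.3206, 0.0576]
tool_rot: [179.8, -69.8, 165.0]
contact_force: [-0.9, 0.1, -0.0]
finger_gap: 0.541
grasp_force: 20.0
```

Run:
```python
from h import *
p,d,I,M=cam("wrist")
s=env.read_state(); print(s["time"],s["ee_pos"],s["tool_rot"],s["joint_positions"].round(1),s["contact_force"],s["finger_gap"]*88,s["grasp_force"])
p2,d,I,M=cam("side"); P,uv=cloud(d,I,M); m=(np.hypot(P[:,0]-.52,P[:,1]+.32)<.06)&(P[:,2]<.15)&(p2[uv[:,1],uv[:,0]].min(1)>110)
if m.any(): print(m.sum(),np.percentile(P[m],[1,50,99],axis=0).round(3).tolist())
save("s4",np.hstack([cv2.resize(p2[150:350,350:590],(480,400)),cv2.resize(p,(320,200)).repeat(2,0)]))
a=plan([.52,-.32,.042],tilt(165,69.7),3,40)
```

```text
8.3 [ 0.51916855 -0.32054492  0.05929183] [179.80309384 -69.78069921 164.96646229] [ -27.8   60.5   65.5  -14.1  122.6 -102.2] [0.32200595 0.087106   0.08865209] 47.87761193608007 20.000079825986177
2317 [[0.463, -0.377, -0.003], [0.5, -0.33, 0.001], [0.548, -0.264, 0.085]]
[{"dr":[0.01,0.0,-0.0],"offset":[-0.07,0.0,0.03],"grip":40},{"dr":[0.01,0.0,-0.0],"offset":[-0.08,0.01,0.02],"grip":40},{"dr":[0.01,0.0,-0.0],"offset":[-0.07,-0.0,0.03],"grip":40}]
```

View pics/s4.png

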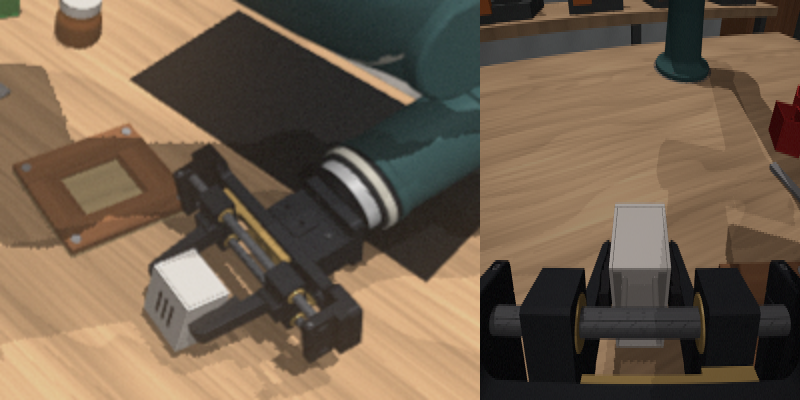

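Picture: the housing is held upright, end face up, with its slotted closed back facing the base (crop (170,300)). The gripper body clears the bench and jig. Lowering to contact.

Request:
send_rows(
  targets=[
    {"dr": [0.01, 0, 0], "offset": [-0.07, 0, 0.03], "grip": 40},
    {"dr": [0.01, 0, 0], "offset": [-0.08, 0.01, 0.02], "grip": 40},
    {"dr": [0.01, 0, 0], "offset": [-0.07, 0, 0.03], "grip": 40},
    {"dr": [0, 0, 0], "offset": [-0.02, 0, 0.01], "grip": 40},
    {"dr": [0, 0, 0], "offset": [-0.02, 0, 0.01], "grip": 40},
    {"dr": [0, 0, 0], "offset": [0, 0, 0], "grip": 40},
  ],
)

```text
time: 8.85
ee_pos: [0.5201, -0.3194, 0.0389]
tool_rot: [-179.9, -69.6, 164.9]
contact_force: [-0.4, 0.5, -0.4]
finger_gap: 0.544
grasp_force: 20.0
```

Request:
send_rows(
  targets=[
    {"dr": [0, 0, 0], "offset": [-0.01, 0, 0], "grip": 40},
    {"dr": [0, 0, 0], "offset": [0, 0, 0], "grip": 40},
  ],
)

```text
time: 9.02
ee_pos: [0.5207, -0.3197, 0.0387]
tool_rot: [-179.8, -69.6, 164.9]
contact_force: [-0.8, 0.0, -0.4]
finger_gap: 0.542
grasp_force: 20.0
```

Request:
send_rows(
  targets=[
    {"dr": [0, 0, 0], "offset": [-0.01, 0, 0.005], "grip": 40},
    {"dr": [0, 0, 0], "offset": [-0.01, 0, 0.005], "grip": 40},
    {"dr": [0, 0, 0], "offset": [0, 0, 0], "grip": 40},
  ],
)

```text
time: 9.27
ee_pos: [0.5206, -0.3197, 0.0377]
tool_rot: [-179.8, -69.6, 164.9]
contact_force: [0.7, 0.2, 2.7]
finger_gap: 0.542
grasp_force: 20.0
```

Contact (+2.7 N). Opening slowly with a low force setting, then I'll retreat along the tool axis.

Request:
send_rows(
  targets=[
    {"dr": [0, 0, 0], "offset": [0, 0, 0], "grip": 54},
    {"dr": [0, 0, 0], "offset": [0, 0, 0], "grip": 60},
    {"dr": [0, 0, 0], "offset": [0, 0, 0], "grip": 70},
    {"dr": [0, 0, 0], "offset": [0, 0, 0], "grip": 80},
    {"dr": [0, 0, 0], "offset": [0, 0, 0], "grip": 88},
    {"dr": [0, 0, 0], "offset": [0, 0, 0], "grip": 88},
  ],
)

```text
time: 9.77
ee_pos: [0.5203, -0.3196, 0.0366]
tool_rot: [-179.9, -69.6, 164.9]
contact_force: [-0.2, 0.4, 0.3]
finger_gap: 0.956
grasp_force: 0.0
```

Run:
```python
from h import *
s=env.read_state(); print(s["time"],s["ee_pos"],s["finger_gap"])
p2,d,I,M=cam("side"); P,uv=cloud(d,I,M); m=(np.hypot(P[:,0]-.51,P[:,1]+.32)<.06)&(P[:,2]<.1)&(P[:,2]>.057)
save("s5",cv2.resize(p2[180:340,390:550],(480,480)))
a=plan(s["ee_pos"]-.1*pose()[1].apply([0,0,1]),pose()[1],5,88)
plan([.46,-.30,.25],tilt(165,-5),16,88,a)
```

```text
9.7667 [ 0.52029735 -0.31956045  0.03659709] 0.9560678644062657
[{"dr":[0.0,0.0,0.0],"offset":[-0.0,-0.0,-0.25],"grip":88},{"dr":[0.0,0.0,0.0],"offset":[-0.0,-0.0,-0.25],"grip":88},{"dr":[0.0,0.0,0.0],"offset":[-0.0,-0.0,-0.25],"grip":88},{"dr":[0.0,0.0,0.0],"offset":[-0.0,-0.0,-0.25],"grip":88},{"dr":[0.0,0.0,0.0],"offset":[-0.0,-0.0,-0.25],"grip":88}]
[{"dr":[-0.0,-0.68,0.0],"offset":[0.17,0.0,0.07],"grip":88},{"dr":[-0.0,-0.68,0.0],"offset":[0.18,0.0,0.05],"grip":88},{"dr":[-0.0,-0.67,0.0],"offset":[0.18,0.01,0.04],"grip":88},{"dr":[-0.0,-0.68,0.0],"offset":[0.19,-0.0,0.02],"grip":88},{"dr":[-0.0,-0.68,0.0],"offset":[0.18,0.0,0.01],"grip":88},{"dr":[-0.0,-0.68,0.0],"offset":[0.19,0.0,-0.01],"grip":88},{"dr":[-0.0,-0.68,0.0],"offset":[0.18,0.01,-0.03],"grip":88},{"dr":[-0.0,-0.67,0.0],"offset":[0.18,-0.0,-0.03],"grip":88}]
[{"dr":[-0.0,-0.68,0.0],"offset":[0.18,0.0,-0.06],"grip":88},{"dr":[-0.01,-0.68,0.0],"offset":[0.18,0.0,-0.06],"grip":88},{"dr":[0.0,-0.68,0.0],"offset":[0.16,0.01,-0.08],"grip":88},{"dr":[0.0,-0.68,0.0],"offset":[0.16,-0.0,-0.1],"grip":88},{"dr":[0.0,-0.68,0.0],"offset":[0.16,0.0,-0.1],"grip":88},{"dr":[0.0,-0.67,0.0],"offset":[0.14,0.0,-0.12],"grip":88},{"dr":[0.0,-0.68,0.0],"offset":[0.13,0.01,-0.13],"grip":88},{"dr":[0.0,-0.68,0.0],"offset":[0.12,-0.0,-0.14],"grip":88}]
```

View pics/s5.png

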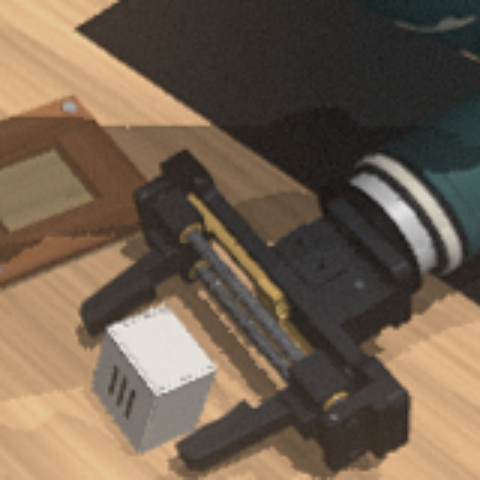

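The housing stands upright between the open fingers at (155,380). Retreating outward, then up and over.

Request:
send_rows(
  targets=[
    {"dr": [0, 0, 0], "offset": [0, 0, -0.25], "grip": 88},
    {"dr": [0, 0, 0], "offset": [0, 0, -0.25], "grip": 88},
    {"dr": [0, 0, 0], "offset": [0, 0, -0.25], "grip": 88},
    {"dr": [0, 0, 0], "offset": [0, 0, -0.25], "grip": 88},
    {"dr": [0, 0, 0], "offset": [0, 0, -0.25], "grip": 88},
  ],
)

```text
time: 10.23
ee_pos: [0.6116, -0.3439, 0.0721]
tool_rot: [-179.9, -69.6, 164.9]
contact_force: [-0.1, -0.7, -0.7]
finger_gap: 0.996
grasp_force: 0.0
```

Request:
send_rows(
  targets=[
    {"dr": [0, -0.68, 0], "offset": [0.17, 0, 0.07], "grip": 88},
    {"dr": [0, -0.68, 0], "offset": [0.18, 0, 0.05], "grip": 88},
    {"dr": [0, -0.67, 0], "offset": [0.18, 0.01, 0.04], "grip": 88},
    {"dr": [0, -0.68, 0], "offset": [0.19, 0, 0.02], "grip": 88},
    {"dr": [0, -0.68, 0], "offset": [0.18, 0, 0.01], "grip": 88},
    {"dr": [0, -0.68, 0], "offset": [0.19, 0, -0.01], "grip": 88},
    {"dr": [0, -0.68, 0], "offset": [0.18, 0.01, -0.03], "grip": 88},
    {"dr": [0, -0.67, 0], "offset": [0.18, 0, -0.03], "grip": 88},
  ],
)

```text
time: 10.9
ee_pos: [0.5355, -0.3218, 0.1617]
tool_rot: [-179.9, -32.0, 165.0]
contact_force: [-0.9, -0.5, 0.6]
finger_gap: 1.0
grasp_force: 0.0
```

Request:
send_rows(
  targets=[
    {"dr": [0, -0.68, 0], "offset": [0.18, 0, -0.06], "grip": 88},
    {"dr": [-0.01, -0.68, 0], "offset": [0.18, 0, -0.06], "grip": 88},
    {"dr": [0, -0.68, 0], "offset": [0.16, 0.01, -0.08], "grip": 88},
    {"dr": [0, -0.68, 0], "offset": [0.16, 0, -0.1], "grip": 88},
    {"dr": [0, -0.68, 0], "offset": [0.16, 0, -0.1], "grip": 88},
    {"dr": [0, -0.67, 0], "offset": [0.14, 0, -0.12], "grip": 88},
    {"dr": [0, -0.68, 0], "offset": [0.13, 0.01, -0.13], "grip": 88},
    {"dr": [0, -0.68, 0], "offset": [0.12, 0, -0.14], "grip": 88},
  ],
)

```text
time: 11.57
ee_pos: [0.4598, -0.2998, 0.2512]
tool_rot: [-180.0, 5.3, 165.0]
contact_force: [-0.3, 0.9, 0.7]
finger_gap: 0.997
grasp_force: 0.0
```

Request:
send_rows(
  targets=[
    {"dr": [0, 0, 0], "offset": [0, 0, 0], "grip": 88},
    {"dr": [0, 0, 0], "offset": [0, 0, 0], "grip": 88},
  ],
)

```text
time: 11.73
ee_pos: [0.4594, -0.3, 0.2513]
tool_rot: [-180.0, 5.1, 164.9]
contact_force: [-0.3, 0.1, 1.0]
finger_gap: 1.003
grasp_force: 0.0
```

```bash
cat > look.py <<'E'
from h import *
def rect(P,c,r,z0,z1):
    m=(np.hypot(P[:,0]-c[0],P[:,1]-c[1])<r)&(P[:,2]>z0)&(P[:,2]<z1)
    return m
def report(n,c=(.51,-.317)):
    p,d,I,M=cam(n); P,uv=cloud(d,I,M)
    m=rect(P,c,.05,.052,.072)
    if m.sum()>20: print(n,"top face",m.sum(),np.median(P[m,2]).round(4),cv2.minAreaRect((P[m,:2]*1000).astype(np.float32)))
    for z0,z1,nm in((.0085,.016,"jig top"),):
        m=rect(P,(.584,-.1645),.1,z0,z1); print(n,nm,m.sum(),np.median(P[m,2]).round(4),cv2.minAreaRect((P[m,:2]*1000).astype(np.float32)))
    # pocket: colour-based pale floor
    g=cv2.cvtColor(p,cv2.COLOR_RGB2HSV).astype(int); 
    return p,d,I,M,P,uv
E
python3 - <<'E'
from look import *
s=env.read_state(); print(s["time"],s["ee_pos"],s["tool_rot"],s["joint_positions"].round(1))
for n in("wrist","side","top"):
    p,d,I,M,P,uv=report(n); np.savez(n+"6.npz",p=p,d=d,M=M)
    if n=="wrist": save("w6",p)
    for r in env.trace(n,"pocket"): print("pocket",n,round(r["confidence"],2),r["location"],r["mask"].sum(),onplane(I,M,[r["location"]],.004))
E
```

```text
11.7333 [ 0.45937722 -0.30003192  0.25131552] [-179.95826767    5.09023765  164.94888924] [ -36.8   -1.3  111.     2.    65.6 -112.5]
wrist top face 1573 0.0625 ((516.2092895507812, -317.4526062011719), (47.52904510498047, 40.894344329833984), 75.6676025390625)
wrist jig top 6421 0.0126 ((585.314697265625, -162.8183135986328), (120.60890197753906, 140.04164123535156), 75.38436126708984)
pocket wrist 0.79 [448.3, 208.3] 8583 [[ 0.57802174 -0.15734148  0.004     ]]
side top face 725 0.0616 ((513.5477905273438, -318.0828857421875), (49.25763702392578, 41.54317092895508), 74.63826751708984)
side jig top 2449 0.0116 ((582.8474731445312, -163.486083984375), (122.86471557617188, 141.6831512451172), 75.12442779541016)
pocket side 0.95 [400.1, 244.9] 3239 [[ 0.58014553 -0.16627908  0.004     ]]
top top face 157 0.0617 ((510.8539123535156, -331.4715270996094), (22.160058975219727, 37.2166633605957), 75.6820068359375)
top jig top 2344 0.0119 ((585.1769409179688, -164.8548583984375), (121.20673370361328, 142.38131713867188), 75.14112854003906)
pocket top 0.98 [382.6, 183.4] 3315 [[ 0.5832436  -0.16379107  0.004     ]]
```

View pics/w6.png

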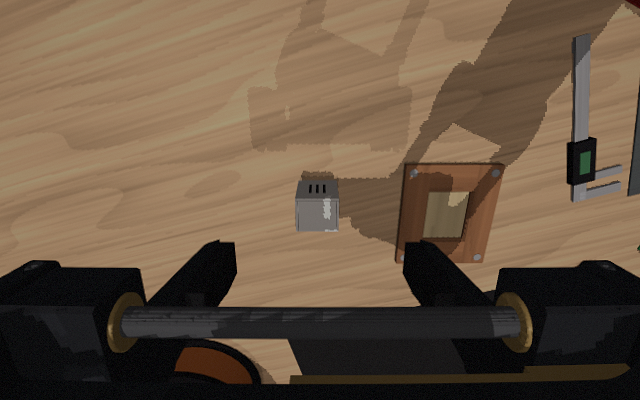

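Wrist view: the housing stands at (318,205), back slots facing the base, and the jig pocket is at (447,213). The two measurements agree: housing centre (0.515,−0.318), yaw about −15°, height 62 mm. Jig centre is (0.5843,−0.1636), yaw −14.7°. Next is the second grasp, 8 mm in from the back at −22° tilt.

Run:
```python
from h import *
R=tilt(165,-22); g=np.array([.5034,-.3149,.032]); z=R.apply([0,0,1])
a=plan(g-.1*z,R,8,88); plan(g,R,7,88,a)
```

```text
[{"dr":[0.0,-0.31,0.0],"offset":[0.01,-0.01,0.19],"grip":88},{"dr":[0.0,-0.31,0.0],"offset":[0.01,-0.0,0.2],"grip":88},{"dr":[0.0,-0.31,0.0],"offset":[0.02,-0.01,0.19],"grip":88},{"dr":[0.0,-0.31,0.0],"offset":[0.02,-0.0,0.19],"grip":88},{"dr":[0.01,-0.32,0.0],"offset":[0.04,-0.01,0.2],"grip":88},{"dr":[-0.0,-0.31,0.0],"offset":[0.04,-0.0,0.19],"grip":88},{"dr":[-0.0,-0.31,0.0],"offset":[0.05,-0.01,0.18],"grip":88},{"dr":[-0.0,-0.31,0.01],"offset":[0.05,-0.0,0.19],"grip":88}]
[{"dr":[-0.0,0.0,-0.0],"offset":[0.0,-0.0,0.18],"grip":88},{"dr":[-0.0,0.0,-0.0],"offset":[0.0,-0.0,0.18],"grip":88},{"dr":[-0.0,0.0,-0.0],"offset":[0.0,-0.0,0.18],"grip":88},{"dr":[-0.0,0.0,-0.0],"offset":[0.0,-0.0,0.17],"grip":88},{"dr":[-0.0,0.0,-0.0],"offset":[0.0,-0.0,0.18],"grip":88},{"dr":[-0.0,0.0,-0.0],"offset":[0.0,-0.0,0.18],"grip":88},{"dr":[-0.0,0.0,-0.0],"offset":[0.0,-0.0,0.18],"grip":88}]
```

Request:
send_rows(
  targets=[
    {"dr": [0, -0.31, 0], "offset": [0.01, -0.01, 0.19], "grip": 88},
    {"dr": [0, -0.31, 0], "offset": [0.01, 0, 0.2], "grip": 88},
    {"dr": [0, -0.31, 0], "offset": [0.02, -0.01, 0.19], "grip": 88},
    {"dr": [0, -0.31, 0], "offset": [0.02, 0, 0.19], "grip": 88},
    {"dr": [0.01, -0.32, 0], "offset": [0.04, -0.01, 0.2], "grip": 88},
    {"dr": [0, -0.31, 0], "offset": [0.04, 0, 0.19], "grip": 88},
    {"dr": [0, -0.31, 0], "offset": [0.05, -0.01, 0.18], "grip": 88},
    {"dr": [0, -0.31, 0.01], "offset": [0.05, 0, 0.19], "grip": 88},
  ],
)

```text
time: 12.7
ee_pos: [0.4673, -0.3053, 0.1247]
tool_rot: [-180.0, 22.2, 165.0]
contact_force: [0.3, 0.3, 0.4]
finger_gap: 1.003
grasp_force: 0.0
```

Run:
```python
from look import *
s=env.read_state(); print(s["time"],s["ee_pos"],s["tool_rot"],s["joint_positions"].round(1))
report("wrist")
R=tilt(165,-22); g=np.array([.5034,-.3149,.032])
plan(g,R,7,88)
```

```text
12.7 [ 0.4672943  -0.30530446  0.1246785 ] [-179.97385687   22.15434851  164.96656355] [ -41.2   -0.9  127.8   17.2   34.2 -128.8]
wrist top face 3110 0.0624 ((515.4314575195312, -317.1138916015625), (48.2203483581543, 40.694610595703125), 75.34515380859375)
wrist jig top 11793 0.0125 ((585.5524291992188, -163.2236328125), (122.06922912597656, 142.30535888671875), 75.43894958496094)
[{"dr":[0.0,-0.0,-0.0],"offset":[-0.01,-0.0,0.17],"grip":88},{"dr":[0.01,-0.01,-0.0],"offset":[-0.01,-0.01,0.18],"grip":88},{"dr":[-0.0,-0.0,-0.01],"offset":[-0.01,0.0,0.17],"grip":88},{"dr":[0.0,-0.0,0.0],"offset":[-0.01,-0.0,0.17],"grip":88},{"dr":[0.0,-0.01,0.0],"offset":[-0.01,-0.0,0.17],"grip":88},{"dr":[0.01,-0.0,-0.0],"offset":[-0.0,-0.01,0.18],"grip":88},{"dr":[0.0,-0.0,-0.0],"offset":[-0.01,-0.0,0.17],"grip":88}]
```

Request:
send_rows(
  targets=[
    {"dr": [0, 0, 0], "offset": [-0.01, 0, 0.17], "grip": 88},
    {"dr": [0.01, -0.01, 0], "offset": [-0.01, -0.01, 0.18], "grip": 88},
    {"dr": [0, 0, 0], "offset": [-0.01, 0, 0.17], "grip": 88},
    {"dr": [0, 0, 0], "offset": [-0.01, 0, 0.17], "grip": 88},
    {"dr": [0, -0.01, 0], "offset": [-0.01, 0, 0.17], "grip": 88},
    {"dr": [0.01, 0, 0], "offset": [0, -0.01, 0.18], "grip": 88},
    {"dr": [0, 0, 0], "offset": [-0.01, 0, 0.17], "grip": 88},
    {"dr": [0, 0, 0], "offset": [0, 0, 0], "grip": 88},
  ],
)

```text
time: 13.42
ee_pos: [0.5061, -0.3167, 0.0354]
tool_rot: [-180.0, 22.0, 164.9]
contact_force: [-0.3, 0.3, 0.6]
finger_gap: 0.998
grasp_force: 0.0
```

Run:
```python
from h import *
s=env.read_state(); print(s["time"],s["ee_pos"],s["tool_rot"],s["joint_positions"].round(1),s["contact_force"])
plan([.5034,-.3149,.032],tilt(165,-22),1,88)
```

```text
13.4167 [ 0.50610832 -0.31667007  0.03538044] [-179.97255934   21.99773852  164.94767215] [ -39.1   11.6  126.2   22.4   23.6 -133.2] [-0.26040637  0.28744307  0.56481232]
[{"dr":[-0.01,-0.0,-0.01],"offset":[0.05,0.01,0.02],"grip":88}]
```

Small correction, then close.

Request:
send_rows(
  targets=[
    {"dr": [0, 0, 0], "offset": [0.04, 0.01, 0.02], "grip": 88},
    {"dr": [0, 0, 0], "offset": [0, 0, 0], "grip": 70},
    {"dr": [0, 0, 0], "offset": [0, 0, 0], "grip": 60},
    {"dr": [0, 0, 0], "offset": [0, 0, 0], "grip": 52},
    {"dr": [0, 0, 0], "offset": [0, 0, 0], "grip": 40},
    {"dr": [0, 0, 0], "offset": [0, 0, 0], "grip": 40},
    {"dr": [0, 0, 0], "offset": [0, 0, 0], "grip": 40},
    {"dr": [0, 0, 0], "offset": [0, 0, 0], "grip": 40},
  ],
  force=20,
)

```text
time: 14.08
ee_pos: [0.5041, -0.3163, 0.0359]
tool_rot: [-179.8, 22.3, 164.9]
contact_force: [-1.3, -0.1, 2.2]
finger_gap: 0.545
grasp_force: 20.0
```

Run:
```python
from look import *
s=env.read_state(); print(s["time"],s["ee_pos"],s["tool_rot"],s["joint_positions"].round(1),s["contact_force"],s["finger_gap"]*88,s["grasp_force"])
report("wrist"); report("side")
p0,R0=pose()
a=plan(p0+[0,0,.16],R0,8,40)
b=plan([.58,-.163,.16],R0*Ro.from_euler('y',90,degrees=True),16,40,a)
```

```text
14.0833 [ 0.50414487 -0.31633789  0.03592836] [-179.81635053   22.30467581  164.94557389] [ -39.2   11.3  126.6   22.8   23.2 -133.7] [-1.31840862 -0.11277242  2.24218543] 47.98860533916225 20.000160352501553
wrist top face 6016 0.0615 ((508.510009765625, -316.4649658203125), (81.57095336914062, 56.633941650390625), 75.0661392211914)
wrist jig top 7965 0.0124 ((550.77685546875, -170.79544067382812), (89.87969207763672, 80.64797973632812), 76.31625366210938)
side top face 31 0.0617 ((530.5221557617188, -322.7291259765625), (16.812911987304688, 6.7285685539245605), 68.74224853515625)
side jig top 166 0.0116 ((573.8910522460938, -199.46812438964844), (51.90567398071289, 141.62466430664062), 77.40129852294922)
[{"dr":[0.0,0.0,0.0],"offset":[-0.09,-0.0,-0.23],"grip":40},{"dr":[0.0,0.0,0.0],"offset":[-0.1,-0.0,-0.23],"grip":40},{"dr":[0.0,0.0,0.0],"offset":[-0.09,-0.0,-0.23],"grip":40},{"dr":[0.0,0.0,0.0],"offset":[-0.1,-0.0,-0.24],"grip":40},{"dr":[0.0,0.0,0.0],"offset":[-0.09,-0.0,-0.23],"grip":40},{"dr":[0.0,0.0,0.0],"offset":[-0.1,-0.0,-0.23],"grip":40},{"dr":[0.0,0.0,0.0],"offset":[-0
[... 354 characters left out ...]
ffset":[-0.03,0.13,0.03],"grip":40},{"dr":[-0.0,0.82,0.0],"offset":[-0.03,0.13,0.02],"grip":40},{"dr":[0.0,0.82,-0.0],"offset":[-0.03,0.13,0.03],"grip":40},{"dr":[0.0,0.81,-0.0],"offset":[-0.03,0.13,0.01],"grip":40}]
[{"dr":[0.0,0.82,-0.0],"offset":[-0.04,0.13,0.02],"grip":40},{"dr":[0.0,0.82,-0.0],"offset":[-0.03,0.13,0.01],"grip":40},{"dr":[0.0,0.82,-0.0],"offset":[-0.04,0.14,0.01],"grip":40},{"dr":[0.0,0.82,-0.0],"offset":[-0.04,0.13,0.01],"grip":40},{"dr":[0.0,0.82,-0.0],"offset":[-0.03,0.13,-0.0],"grip":40},{"dr":[0.0,0.81,-0.0],"offset":[-0.04,0.13,-0.01],"grip":40},{"dr":[0.0,0.82,-0.0],"offset":[-0.04,0.13,-0.0],"grip":40},{"dr":[0.0,0.82,-0.0],"offset":[-0.04,0.13,-0.01],"grip":40}]
```

Request:
send_rows(
  targets=[
    {"dr": [0, 0, 0], "offset": [-0.05, 0, -0.12], "grip": 40},
    {"dr": [0, 0, 0], "offset": [-0.1, 0, -0.24], "grip": 40},
    {"dr": [0, 0, 0], "offset": [-0.1, 0, -0.24], "grip": 40},
    {"dr": [0, 0, 0], "offset": [-0.1, 0, -0.24], "grip": 40},
    {"dr": [0, 0, 0], "offset": [-0.1, 0, -0.24], "grip": 40},
    {"dr": [0, 0, 0], "offset": [-0.1, 0, -0.24], "grip": 40},
    {"dr": [0, 0, 0], "offset": [-0.1, 0, -0.24], "grip": 40},
    {"dr": [0, 0, 0], "offset": [-0.1, 0, -0.24], "grip": 40},
  ],
)

```text
time: 14.85
ee_pos: [0.5047, -0.3159, 0.1929]
tool_rot: [-179.8, 22.3, 164.9]
contact_force: [-0.4, -0.5, 0.0]
finger_gap: 0.541
grasp_force: 20.0
```

Request:
send_rows(
  targets=[
    {"dr": [0, 0.82, 0], "offset": [-0.01, 0.13, 0.04], "grip": 40},
    {"dr": [0, 0.82, 0], "offset": [-0.02, 0.13, 0.03], "grip": 40},
    {"dr": [0, 0.81, 0], "offset": [-0.02, 0.13, 0.03], "grip": 40},
    {"dr": [0, 0.82, 0], "offset": [-0.02, 0.14, 0.03], "grip": 40},
    {"dr": [0, 0.82, 0], "offset": [-0.03, 0.13, 0.03], "grip": 40},
    {"dr": [0, 0.82, 0], "offset": [-0.03, 0.13, 0.02], "grip": 40},
    {"dr": [0, 0.82, 0], "offset": [-0.03, 0.13, 0.03], "grip": 40},
    {"dr": [0, 0.81, 0], "offset": [-0.03, 0.13, 0.01], "grip": 40},
  ],
)

```text
time: 15.52
ee_pos: [0.5436, -0.2392, 0.1749]
tool_rot: [-179.7, -22.9, 164.8]
contact_force: [0.3, 0.5, -0.8]
finger_gap: 0.545
grasp_force: 20.0
```

Request:
send_rows(
  targets=[
    {"dr": [0, 0.82, 0], "offset": [-0.04, 0.13, 0.02], "grip": 40},
    {"dr": [0, 0.82, 0], "offset": [-0.03, 0.13, 0.01], "grip": 40},
    {"dr": [0, 0.82, 0], "offset": [-0.04, 0.14, 0.01], "grip": 40},
    {"dr": [0, 0.82, 0], "offset": [-0.04, 0.13, 0.01], "grip": 40},
    {"dr": [0, 0.82, 0], "offset": [-0.03, 0.13, 0], "grip": 40},
    {"dr": [0, 0.81, 0], "offset": [-0.04, 0.13, -0.01], "grip": 40},
    {"dr": [0, 0.82, 0], "offset": [-0.04, 0.13, 0], "grip": 40},
    {"dr": [0, 0.82, 0], "offset": [-0.04, 0.13, -0.01], "grip": 40},
  ],
)

```text
time: 16.18
ee_pos: [0.5817, -0.1624, 0.1556]
tool_rot: [-179.3, -67.9, 164.2]
contact_force: [-1.0, -0.3, -0.5]
finger_gap: 0.544
grasp_force: 20.0
```

Request:
send_rows(
  targets=[
    {"dr": [0, 0, 0], "offset": [0, 0, 0], "grip": 40},
    {"dr": [0, 0, 0], "offset": [0, 0, 0], "grip": 40},
  ],
)

```text
time: 16.35
ee_pos: [0.5803, -0.1621, 0.152]
tool_rot: [-179.4, -67.9, 164.4]
contact_force: [-0.0, 0.3, -0.3]
finger_gap: 0.542
grasp_force: 20.0
```

Run:
```python
from look import *
s=env.read_state(); print(s["time"],s["ee_pos"],s["tool_rot"],s["joint_positions"].round(1),s["contact_force"],s["finger_gap"]*88,s["grasp_force"])
p,d,I,M=cam("side"); save("s7",cv2.resize(p[100:300,320:560],(720,600)))
P,uv=cloud(d,I,M); e=np.array(s["ee_pos"])
m=(np.hypot(P[:,0]-e[0],P[:,1]-e[1])<.06)&(abs(P[:,2]-e[2]-.009)<.006)&(p[uv[:,1],uv[:,0]].min(1)>90)
print(m.sum(),np.median(P[m],0),cv2.minAreaRect((P[m,:2]*1000).astype(np.float32)), "tcp-exp back z",e[2]+.009)
Q=P[m]; A=np.c_[Q[:,:2]-Q[:,:2].mean(0),np.ones(len(Q))]; print("slope deg",np.degrees(np.linalg.lstsq(A,Q[:,2],rcond=None)[0][:2]))
plan([.589,-.1649,.06],tilt(165.25,67.7),8,40)
```

```text
16.35 [ 0.58028353 -0.16214698  0.15198188] [-179.43702344  -67.91847519  164.42695803] [-17.   53.3  66.8  -2.4 127.8 -92. ] [-0.03014545  0.32368642 -0.31482567] 47.6973414596427 19.999650648314855
626 [ 0.57005566 -0.16110585  0.16014086] ((573.9227294921875, -158.99710083007812), (54.69599151611328, 63.098663330078125), 73.18009948730469) tcp-exp back z 0.1609818809278889
slope deg [ 0.50207638 -0.39497303]
[{"dr":[0.0,0.0,-0.01],"offset":[-0.14,0.0,0.04],"grip":40},{"dr":[0.01,0.0,-0.0],"offset":[-0.14,0.0,0.05],"grip":40},{"dr":[0.0,0.0,-0.01],"offset":[-0.14,0.0,0.04],"grip":40},{"dr":[0.01,0.0,-0.0],"offset":[-0.15,0.0,0.04],"grip":40},{"dr":[0.0,0.0,-0.01],"offset":[-0.14,0.0,0.05],"grip":40},{"dr":[0.01,0.0,-0.01],"offset":[-0.14,0.0,0.04],"grip":40},{"dr":[-0.0,0.0,-0.0],"offset":[-0.14,0.0,0.05],"grip":40},{"dr":[0.0,0.0,-0.01],"offset":[-0.14,0.0,0.04],"grip":40}]
```

View pics/s7.png

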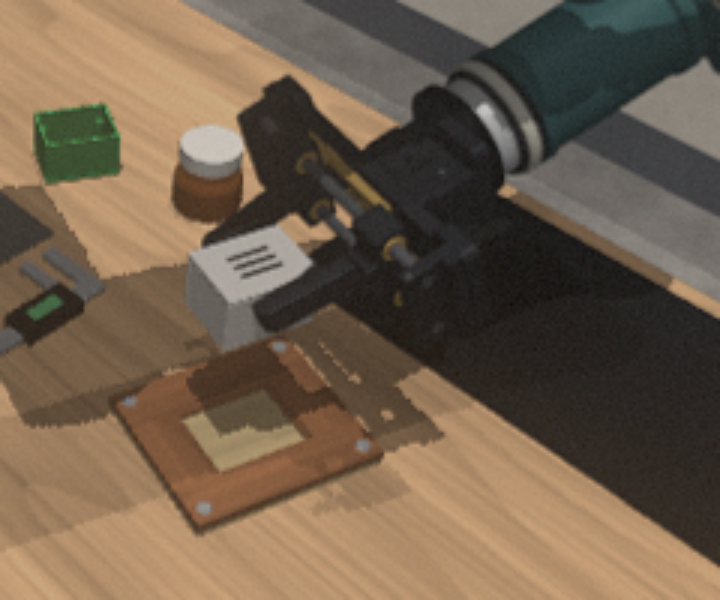

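The housing is now back up (slots at (255,262)) and level above the pocket. The jar and calliper are clear. Descending.

Request:
send_rows(
  targets=[
    {"dr": [0, 0, -0.01], "offset": [-0.14, 0, 0.04], "grip": 40},
    {"dr": [0.01, 0, 0], "offset": [-0.14, 0, 0.05], "grip": 40},
    {"dr": [0, 0, -0.01], "offset": [-0.14, 0, 0.04], "grip": 40},
    {"dr": [0.01, 0, 0], "offset": [-0.15, 0, 0.04], "grip": 40},
    {"dr": [0, 0, -0.01], "offset": [-0.14, 0, 0.05], "grip": 40},
    {"dr": [0.01, 0, -0.01], "offset": [-0.14, 0, 0.04], "grip": 40},
    {"dr": [0, 0, 0], "offset": [-0.14, 0, 0.05], "grip": 40},
    {"dr": [0, 0, -0.01], "offset": [-0.14, 0, 0.04], "grip": 40},
  ],
)

```text
time: 17.07
ee_pos: [0.5886, -0.1648, 0.0594]
tool_rot: [179.8, -67.8, 165.4]
contact_force: [-0.3, 0.7, -1.2]
finger_gap: 0.54
grasp_force: 20.0
```

Request:
send_rows(
  targets=[
    {"dr": [0, 0, 0], "offset": [0, 0, 0], "grip": 40},
    {"dr": [0, 0, 0], "offset": [0, 0, 0], "grip": 40},
  ],
)

```text
time: 17.23
ee_pos: [0.5883, -0.1646, 0.0596]
tool_rot: [179.8, -67.9, 165.4]
contact_force: [0.5, 0.2, -0.3]
finger_gap: 0.548
grasp_force: 20.0
```

Run:
```python
from look import *
s=env.read_state(); print(s["time"],s["ee_pos"],s["tool_rot"],s["contact_force"],s["finger_gap"]*88,s["grasp_force"])
e=np.array(s["ee_pos"])
for n in("side","top"):
    p,d,I,M=cam(n); P,uv=cloud(d,I,M)
    m=(np.hypot(P[:,0]-e[0],P[:,1]-e[1])<.06)&(abs(P[:,2]-e[2]-.009)<.006)&(p[uv[:,1],uv[:,0]].min(1)>100)
    print(n,m.sum(),np.median(P[m],0),cv2.minAreaRect((P[m,:2]*1000).astype(np.float32)))
a=plan([.589,-.1649,.048],tilt(165.25,67.7),3,40)
plan([.589,-.1649,.036],tilt(165.25,67.7),5,40,a)
```

```text
17.2333 [ 0.58828664 -0.16463158  0.05956526] [179.7676109  -67.8835318  165.41874328] [ 0.45822197  0.23761169 -0.34414646] 48.224409866074886 19.999893104686635
side 555 [ 0.57905984 -0.16298769  0.06760297] ((582.1680908203125, -161.4846649169922), (52.104740142822266, 62.83466720581055), 76.15475463867188)
top 0 [nan nan nan] ((0.0, 0.0), (0.0, 0.0), 0.0)
[{"dr":[0.0,-0.0,0.0],"offset":[-0.05,-0.0,0.02],"grip":40},{"dr":[0.01,-0.0,0.01],"offset":[-0.05,-0.0,0.02],"grip":40},{"dr":[0.0,-0.0,-0.0],"offset":[-0.05,-0.0,0.02],"grip":40}]
[{"dr":[0.0,-0.0,-0.0],"offset":[-0.03,-0.0,0.01],"grip":40},{"dr":[0.0,-0.0,-0.0],"offset":[-0.03,-0.0,0.01],"grip":40},{"dr":[0.0,-0.0,-0.0],"offset":[-0.02,-0.0,0.02],"grip":40},{"dr":[0.0,-0.0,-0.0],"offset":[-0.03,-0.0,0.01],"grip":40},{"dr":[0.0,-0.0,-0.0],"offset":[-0.03,-0.0,0.01],"grip":40}]
  return _methods._mean(a, axis=axis, dtype=dtype,
  ret = um.true_divide(
```

Request:
send_rows(
  targets=[
    {"dr": [0, 0, 0], "offset": [-0.05, 0, 0.02], "grip": 40},
    {"dr": [0, 0, 0], "offset": [-0.05, 0, 0.02], "grip": 40},
    {"dr": [0, 0, 0], "offset": [-0.05, 0, 0.02], "grip": 40},
    {"dr": [0, 0, 0], "offset": [-0.03, 0, 0.01], "grip": 40},
    {"dr": [0, 0, 0], "offset": [-0.03, 0, 0.01], "grip": 40},
    {"dr": [0, 0, 0], "offset": [0, 0, 0], "grip": 40},
  ],
)

```text
time: 17.83
ee_pos: [0.589, -0.1648, 0.0422]
tool_rot: [179.8, -67.8, 165.4]
contact_force: [0.2, 0.4, -0.1]
finger_gap: 0.544
grasp_force: 20.0
```

Request:
send_rows(
  targets=[
    {"dr": [0, 0, 0], "offset": [-0.03, 0, 0.01], "grip": 40},
    {"dr": [0, 0, 0], "offset": [-0.03, 0, 0.01], "grip": 40},
    {"dr": [0, 0, 0], "offset": [-0.01, 0, 0.005], "grip": 40},
    {"dr": [0, 0, 0], "offset": [0, 0, 0], "grip": 40},
  ],
)

```text
time: 18.17
ee_pos: [0.5894, -0.165, 0.0366]
tool_rot: [179.8, -67.8, 165.4]
contact_force: [-0.3, 0.8, -1.4]
finger_gap: 0.544
grasp_force: 20.0
```

No contact yet, and the rim is well below the mouth. Stepping down to the floor.

Request:
send_rows(
  targets=[
    {"dr": [0, 0, 0], "offset": [-0.015, 0, 0.005], "grip": 40},
    {"dr": [0, 0, 0], "offset": [-0.01, 0, 0.005], "grip": 40},
    {"dr": [0, 0, 0], "offset": [0, 0, 0], "grip": 40},
  ],
)

```text
time: 18.42
ee_pos: [0.5897, -0.165, 0.0355]
tool_rot: [179.8, -67.7, 165.4]
contact_force: [0.2, -0.1, 1.6]
finger_gap: 0.542
grasp_force: 20.0
```

Request:
send_rows(
  targets=[
    {"dr": [0, 0, 0], "offset": [-0.005, 0, 0], "grip": 40},
    {"dr": [0, 0, 0], "offset": [0, 0, 0], "grip": 54},
    {"dr": [0, 0, 0], "offset": [0, 0, 0], "grip": 60},
    {"dr": [0, 0, 0], "offset": [0, 0, 0], "grip": 70},
    {"dr": [0, 0, 0], "offset": [0, 0, 0], "grip": 80},
    {"dr": [0, 0, 0], "offset": [0, 0, 0], "grip": 80},
    {"dr": [0, 0, 0], "offset": [0, 0, 0], "grip": 80},
  ],
)

```text
time: 19.0
ee_pos: [0.5896, -0.165, 0.0343]
tool_rot: [179.8, -67.7, 165.4]
contact_force: [0.2, 0.7, -0.0]
finger_gap: 0.905
grasp_force: 0.0
```

Run:
```python
from look import *
s=env.read_state(); print(s["time"],s["ee_pos"],s["tool_rot"],s["contact_force"],s["finger_gap"]*88)
p,d,I,M=cam("side"); P,uv=cloud(d,I,M)
m=(np.hypot(P[:,0]-.5843,P[:,1]+.1636)<.045)&(P[:,2]>.035)&(P[:,2]<.06)&(p[uv[:,1],uv[:,0]].min(1)>100)
Q=P[m]; print(m.sum(),np.median(Q,0),cv2.minAreaRect((Q[:,:2]*1000).astype(np.float32)))
A=np.c_[Q[:,:2]-Q[:,:2].mean(0),np.ones(len(Q))]; print("slope",np.degrees(np.linalg.lstsq(A,Q[:,2],rcond=None)[0][:2]))
save("s8",cv2.resize(p[150:310,320:520],(750,600)))
p0,R0=pose(); a=plan(p0-.12*R0.apply([0,0,1]),R0,6,80)
```

```text
19.0 [ 0.58964275 -0.16497962  0.03425901] [179.77755618 -67.73566877 165.40956236] [ 0.24733241  0.69440424 -0.0178382 ] 79.61886847937852
591 [ 0.58094612 -0.16693136  0.04353148] ((582.6792602539062, -163.49169921875), (50.12666320800781, 61.81974411010742), 75.57449340820312)
slope [0.62614741 2.35779616]
[{"dr":[0.0,0.0,0.0],"offset":[0.0,-0.0,-0.25],"grip":80},{"dr":[0.0,0.0,0.0],"offset":[-0.0,0.0,-0.25],"grip":80},{"dr":[0.0,0.0,0.0],"offset":[-0.0,-0.0,-0.25],"grip":80},{"dr":[0.0,0.0,0.0],"offset":[-0.0,-0.0,-0.25],"grip":80},{"dr":[0.0,0.0,0.0],"offset":[-0.0,0.0,-0.25],"grip":80},{"dr":[0.0,0.0,0.0],"offset":[-0.0,0.0,-0.25],"grip":80}]
```

View pics/s8.png

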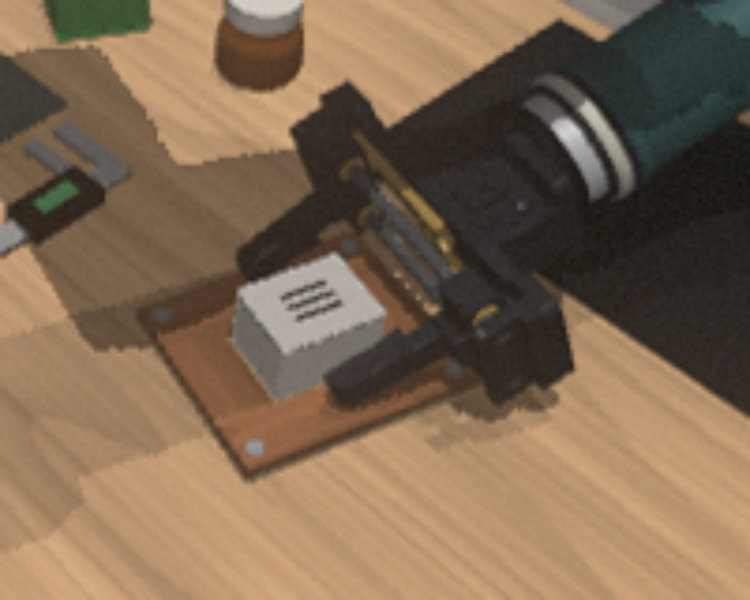

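The housing is in the pocket, slots up at (312,300), top at about 43.5 mm, with the fingers clear. I'll retreat and check.

Request:
send_rows(
  targets=[
    {"dr": [0, 0, 0], "offset": [0, 0, -0.15], "grip": 80},
    {"dr": [0, 0, 0], "offset": [0, 0, -0.25], "grip": 80},
    {"dr": [0, 0, 0], "offset": [0, 0, -0.25], "grip": 80},
    {"dr": [0, 0, 0], "offset": [0, 0, -0.25], "grip": 80},
    {"dr": [0, 0, 0], "offset": [0, 0, -0.25], "grip": 80},
    {"dr": [0, 0, 0], "offset": [0.25, 0, -0.2], "grip": 80},
    {"dr": [0, 0, 0], "offset": [0.3, 0, -0.1], "grip": 80},
    {"dr": [0, 0, 0], "offset": [0.3, 0, -0.1], "grip": 80},
  ],
)

```text
time: 19.72
ee_pos: [0.6757, -0.1879, 0.1437]
tool_rot: [179.8, -67.8, 165.4]
contact_force: [0.7, -0.8, 0.9]
finger_gap: 0.907
grasp_force: 0.0
```

Run:
```python
from look import *
s=env.read_state(); print(s["time"],s["ee_pos"],s["contact_force"])
for n in("side","top","wrist"):
    p,d,I,M=cam(n); P,uv=cloud(d,I,M)
    m=(np.hypot(P[:,0]-.5843,P[:,1]+.1636)<.045)&(P[:,2]>.038)&(P[:,2]<.06)
    if m.sum()<30: print(n,m.sum()); continue
    Q=P[m]; print(n,m.sum(),np.median(Q,0),cv2.minAreaRect((Q[:,:2]*1000).astype(np.float32)))
    j=(np.hypot(P[:,0]-.5843,P[:,1]+.1636)<.1)&(abs(P[:,2]-.012)<.003); print("  jig top",np.median(P[j,2]))
    Q=Q[np.hypot(Q[:,0]-.583,Q[:,1]+.164)<.02]; A=np.c_[Q[:,:2]-Q[:,:2].mean(0),np.ones(len(Q))]; print("  slope",np.degrees(np.linalg.lstsq(A,Q[:,2],rcond=None)[0][:2]))
    for t in("small_housing","calliper","jar"):
        for r in env.trace(n,t)[:1]:
            C,_=cloud(d,I,M,r["mask"]); print("  ",t,r["confidence"],np.median(C,0).round(3))
```

```text
19.7167 [ 0.67570197 -0.18785391  0.14367948] [ 0.72417331 -0.75605567  0.94432857]
side 641 [ 0.58159255 -0.16554924  0.04350758] ((583.0529174804688, -163.36602783203125), (51.11068344116211, 62.58525848388672), 75.1397933959961)
  jig top 0.011575891160218066
  slope [-0.13937285 -0.18273886]
   small_housing 0.86 [0.565 0.238 0.015]
   calliper 0.88 [0.537 0.006 0.006]
   jar 0.73 [0.727 0.015 0.042]
top 0
wrist 3096 [ 0.59263897 -0.16411522  0.04435594] ((586.0787353515625, -162.88458251953125), (47.99217224121094, 63.21474838256836), 75.02800750732422)
  jig top 0.012379930853229415
  slope [ 1.57888501 -0.38161222]
   small_housing 0.94 [0.57  0.229 0.018]
   calliper 0.87 [0.57  0.008 0.007]
```

The back is level and 32 mm above the jig top, so the housing is fully home. The other things are where they were and the arm is clear.

```bash
python3 -c "
from cell import env
print(env.finish_job())"
```

```text
the job is handed in; nothing more can be done
None
```

The larger housing is turned over and seated on the pocket's floor with its closed back up, released and handed in at about 20 s; the small housing, calliper and jar were left where they were.

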